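Scoop desiccant balls into the jar

ROBOT

A 6-joint arm with a two-finger parallel gripper is mounted at the origin on a cart in front of the work surface, level with it; the furniture and walls round the work are solid. World frame = base frame: x ahead of the robot, y to its left, z up, the work surface at z = 0. Lengths are in mm, angles in rad, forces in N, time in s.
With the tool pointing down it reaches from about 300 to 775 mm from the base axis. Payload 14.6 kg.
Tool frame: the origin (TCP) lies midway between the tips of the shut fingers; the grasp point (between the pads) lies 19 mm behind it (robot.grip_point_offset is the distance from the TCP to the grasp point, in mm); z points along the fingers, y is the direction in which the jaws open and shut (so a half turn about z gives the same grasp; the last joint's range is limited). The gripper opens to 94 mm and grips with 3 to 60 N. Pads are 16 mm wide; open, the fingers measure 119 mm over their backs; the gripper's body (75 mm by 177 mm) begins 78 mm behind the grasp point.
Start: joints at [-1.208, 0.3, 1.521, -0, 1.321, -0.067], TCP at [229.171, -499.97, 205.446] pointing down, gripper open.
Joint ranges: [-3.03, 3.03], [-0.79, 2.21], [0.23, 2.52], [-1.04, 4.18], [0, 3.07], [-2.55, 2.55]. Speed limits (rad/s): [2.22, 2.22, 2.57, 3.14, 3.14, 3.14].

INTERFACE

Orientations are given as [roll, pitch, yaw] about the fixed x, y, z axes, in that order (R = Rz(yaw) Ry(pitch) Rx(roll)).
In Python, from plant import robot, get_image, camera_model gives the robot as it stands.
- The arm moves only by the tool carry_out, never from a script. Its arguments are lists of equal length, an entry for each row: "linear": the shift along the tool's x, y, z in mm, a list of three; "turn": the turn, a rotation vector about the tool's x, y, z in degrees, a list of three; "grip": the opening in per cent of the stroke, from 0 (shut) to 100 (fully open). A call has 1 to 5 rows; each row shifts and turns the commanded pose from where the row before left it, along the tool's axes as they then stand; what a row does not reach is not made up. A row lasts 1/10 s, in which the tool goes at most 50 mm and 8.59 degrees, less where a joint would pass 70% of its speed; a pose out of reach is approached as far as the arm can. A call is refused whole if a number of a shift passes 50 or a number of a turn 8.59, either way. A call with a gripper value outside its range is refused whole. The fingers move at their own pace and stop on an object; "squeeze" is the grip in N (left out, the last holds). Time passes only in rows, so rows that do not move let the fingers close. It gives the time, the measured TCP pose, the force and the opening at its end, in the units of the state.
- robot.get_obs(): the state, without advancing time (a new reading comes with each control period).
- get_image(name): name is "side" or "top"; returns (picture, depth): 480x640x3 uint8, red, green, blue; 480x640 float32, mm along the optical axis (not along the pixel's ray), 0 where there is no reading.
- camera_model(name): a dict with "vertical_fov" (degrees; the focal length in pixels is half the picture's height over the tangent of half this angle, whatever the lens; pixels are square), "cx", "cy" (the principal point, pixels), "rvec" (rotation vector, rad) and "tvec" (3), from world to camera coordinates, as OpenCV has them. Camera axes: x right, y down, z forward; pixel columns grow to the right and rows downward; lengths in mm; the calibration is good to about 2 mm. A picture is of the moment at which its call begins. camera_model takes no time and is no camera call.
- robot.sign_off(): hands the job in, once; it reports no verdict.
The state is a dict: "time_s": time; "joint_pos": joint angles; "qvel": joint speeds; "tau": joint torques, N m; "tool_pos": TCP position; "tcp_rot": TCP orientation; "ft_force": force on the tool from outside, world axes, zero at the start; "torque": the same for the moment, N m; "gripper_width": finger opening in mm.
Only numpy, scipy, OpenCV 4.12 (cv2) and the standard library are available. Lean on these libraries where they do the work, as an engineer would, in place of code of your own. Each camera call takes 0.05 s, during which the arm holds its last target.

TASK

The scoop's handle is sunk in the slot of its stand: take the scoop by its pan, lay it the right way up on clear worktop, let go and take it again by the handle. Then scoop white balls out of the steel tray and tip at least three of them into the taller of the two open glass jars, never touching a ball with the fingers and leaving every other ball in the tray. Finally lay the empty scoop the right way up on the worktop, clear of its stand, and leave the jars and everything else standing where they were.

Things in the scene. Friction and masses are not known exactly. Their poses are not given: they have to be found in the camera images.
- scoop_pan (a point): Steel scoop, 0.09 kg, on the worktop, handle in its stand. Flat pan 60 long, 38 wide, 18 high (floor 1.5, walls 1.6, side walls end 10 short of the lip), open in front; may be gripped across its side walls. This point: pan's centre, 9 above its underside; x to the open lip, y across, z up. Balanced about 18 behind this point; lies stably on its pan
- scoop_handle (a point): Grip point of the scoop's straight bar handle (110 long, 14 wide along y, 7 thick), which leaves the pan's back wall 28 behind and 4 above the pan's centre and rises backwards at 28 degrees. This point is on its centre line, 68 along it: 88 behind and 36 above the pan's centre; axes as scoop_pan
- scoop_lip (a point): Middle of the pan's front edge, on its underside; scoop's axes
- stand_top (a point): Scoop stand: fixed white plastic block 104 long (x, 57 ahead of this point and 47 behind), 80 wide (y), 74 high; this point on its top. A slot 24 wide along x, open at the top and in front (+x), closed behind, holds the scoop's handle closely; the scoop lifts straight up out. The pan's centre starts 96 ahead (+x) of this point, x axes alike
- tray_low (a point): Fixed open steel tray, inside 160 long (x), 43 wide (y), upright walls 3 thick, turned-out rim 36 above the worktop (outside 186 x 69). The floor slopes 5 degrees down along +x. This point: middle of the floor's lower edge, at the inner face of the low end wall, 4 above the worktop; z vertical. Balls gather at the low end wall
- tray_mid (a point): Middle of the tray's sloping floor, 80 up from the low end, 11 above the worktop; axes as tray_low. The worktop's front edge runs at about x = 0.34 m; tall fixed drawers stand at the back from about x = 0.68 m
- jar_mouth (a point): The taller open glass jar, loose: 60 outside diameter, 82 high, about 46 inside diameter; the centre of its mouth
- jar_inside (a point): Point on the taller jar's axis, 30 above its underside (inner floor about 6 up)
- small_jar_mouth (a point): The shorter open glass jar, loose, to be left alone: 54 diameter, 70 high; the centre of its mouth. The two jars may have swapped places
- saline_mid (a point): Clear bottle, 67 diameter, 148 high, half-way up; leave alone
- dropper_mid (a point): Small clear bottle with a dark cap, 33 diameter, 100 high, half-way up; leave alone
- vial_mid (a point): Vial, 26 diameter, 52 high, half-way up; leave alone
- carton_mid (a point): Small carton, 51 x 71 x 46 high, its centre; leave alone
- bead0_center (a point): Smooth, slippery white glazed ball (desiccant), 15 diameter, 10 g; its centre. Six such balls, all alike, start in the tray
- bead1_center (a point): Smooth, slippery white glazed ball (desiccant), 15 diameter, 10 g; its centre
- bead2_center (a point): Smooth, slippery white glazed ball (desiccant), 15 diameter, 10 g; its centre
- bead3_center (a point): Smooth, slippery white glazed ball (desiccant), 15 diameter, 10 g; its centre
- bead4_center (a point): Smooth, slippery white glazed ball (desiccant), 15 diameter, 10 g; its centre
- bead5_center (a point): Smooth, slippery white glazed ball (desiccant), 15 diameter, 10 g; its centre
Things that resemble listed ones, but are neither listed nor needed, are in the scene too. Leave any blue look-alike of the part that bears jar_mouth alone.

How it is judged (in metres and radians):
On the way, in this order (a step that is already met when the one before it is completed fails the run):
1. the scoop lies the right way up on the worktop, wholly out of its stand and let go (angle between scoop's own z axis and vertical below 0.1 rad and height (world z) of scoop_pan below 0.016 m and linear speed of scoop below 0.02 m/s and horizontal distance between scoop_handle and stand_top above 0.11 m and horizontal distance between scoop_pan and stand_top above 0.075 m and contact force between the fingers and scoop below 0.1 N), for 0.2 s.
2. the scoop, held by its handle, carries at least one ball clear above the tray (height (world z) of scoop_pan above 0.06 m and distance between the grasp point and scoop_handle below 0.05 m and contact force between the fingers and scoop above 0.5 N and ((x of bead0_center in the frame of scoop between -0.029 and 0.03 m and y of bead0_center in the frame of scoop between -0.019 and 0.019 m and z of bead0_center in the frame of scoop between 0.003 and 0.03 m) or (x of bead1_center in the frame of scoop between -0.029 and 0.03 m and y of bead1_center in the frame of scoop between -0.019 and 0.019 m and z of bead1_center in the frame of scoop between 0.003 and 0.03 m) or (x of bead2_center in the frame of scoop between -0.029 and 0.03 m and y of bead2_center in the frame of scoop between -0.019 and 0.019 m and z of bead2_center in the frame of scoop between 0.003 and 0.03 m) or (x of bead3_center in the frame of scoop between -0.029 and 0.03 m and y of bead3_center in the frame of scoop between -0.019 and 0.019 m and z of bead3_center in the frame of scoop between 0.003 and 0.03 m) or (x of bead4_center in the frame of scoop between -0.029 and 0.03 m and y of bead4_center in the frame of scoop between -0.019 and 0.019 m and z of bead4_center in the frame of scoop between 0.003 and 0.03 m) or (x of bead5_center in the frame of scoop between -0.029 and 0.03 m and y of bead5_center in the frame of scoop between -0.019 and 0.019 m and z of bead5_center in the frame of scoop between 0.003 and 0.03 m))), for 0.2 s.
At the end, for the whole second after the job is handed in: At least three balls are in the taller jar and every other ball is in the tray; the jar stands upright within 40 mm of where it was; the scoop lies at rest and right way up on the worktop (tilt under 0.1 rad), its handle out of the stand ((distance between each of bead0_center, bead1_center, bead2_center and jar_inside below 0.034 m or distance between each of bead0_center, bead1_center, bead3_center and jar_inside below 0.034 m or distance between each of bead0_center, bead1_center, bead4_center and jar_inside below 0.034 m or distance between each of bead0_center, bead1_center, bead5_center and jar_inside below 0.034 m or distance between each of bead0_center, bead2_center, bead3_center and jar_inside below 0.034 m or distance between each of bead0_center, bead2_center, bead4_center and jar_inside below 0.034 m or distance between each of bead0_center, bead2_center, bead5_center and jar_inside below 0.034 m or distance between each of bead0_center, bead3_center, bead4_center and jar_inside below 0.034 m or distance between each of bead0_center, bead3_center, bead5_center and jar_inside below 0.034 m or distance between each of bead0_center, bead4_center, bead5_center and jar_inside below 0.034 m or distance between each of bead1_center, bead2_center, bead3_center and jar_inside below 0.034 m or distance between each of bead1_center, bead2_center, bead4_center and jar_inside below 0.034 m or distance between each of bead1_center, bead2_center, bead5_center and jar_inside below 0.034 m or distance between each of bead1_center, bead3_center, bead4_center and jar_inside below 0.034 m or distance between each of bead1_center, bead3_center, bead5_center and jar_inside below 0.034 m or distance between each of bead1_center, bead4_center, bead5_center and jar_inside below 0.034 m or distance between each of bead2_center, bead3_center, bead4_center and jar_inside below 0.034 m or distance between each of bead2_center, bead3_center, bead5_center and jar_inside below 0.034 m or distance between each of bead2_center, bead4_center, bead5_center and jar_inside below 0.034 m or distance between each of bead3_center, bead4_center, bead5_center and jar_inside below 0.034 m) and (distance between bead0_center and jar_inside below 0.034 m or (x of bead0_center in the frame of tray between -0.08 and 0.08 m and y of bead0_center in the frame of tray between -0.0215 and 0.0215 m and z of bead0_center in the frame of tray between 0.004 and 0.04 m)) and (distance between bead1_center and jar_inside below 0.034 m or (x of bead1_center in the frame of tray between -0.08 and 0.08 m and y of bead1_center in the frame of tray between -0.0215 and 0.0215 m and z of bead1_center in the frame of tray between 0.004 and 0.04 m)) and (distance between bead2_center and jar_inside below 0.034 m or (x of bead2_center in the frame of tray between -0.08 and 0.08 m and y of bead2_center in the frame of tray between -0.0215 and 0.0215 m and z of bead2_center in the frame of tray between 0.004 and 0.04 m)) and (distance between bead3_center and jar_inside below 0.034 m or (x of bead3_center in the frame of tray between -0.08 and 0.08 m and y of bead3_center in the frame of tray between -0.0215 and 0.0215 m and z of bead3_center in the frame of tray between 0.004 and 0.04 m)) and (distance between bead4_center and jar_inside below 0.034 m or (x of bead4_center in the frame of tray between -0.08 and 0.08 m and y of bead4_center in the frame of tray between -0.0215 and 0.0215 m and z of bead4_center in the frame of tray between 0.004 and 0.04 m)) and (distance between bead5_center and jar_inside below 0.034 m or (x of bead5_center in the frame of tray between -0.08 and 0.08 m and y of bead5_center in the frame of tray between -0.0215 and 0.0215 m and z of bead5_center in the frame of tray between 0.004 and 0.04 m)) and angle between each of scoop, jar_mouth's own z axis and vertical below 0.1 rad and height (world z) of scoop_pan below 0.016 m and linear speed of scoop below 0.02 m/s and horizontal distance between scoop_handle and stand_top above 0.11 m and horizontal distance between scoop_pan and stand_top above 0.075 m and distance of jar_mouth from where it was at the start of the episode below 0.04 m); the robot touches nothing.
It fails at once if a ball is touched by the fingers (contact force between the fingers and bead0 above 0.3 N or contact force between the fingers and bead1 above 0.3 N or contact force between the fingers and bead2 above 0.3 N or contact force between the fingers and bead3 above 0.3 N or contact force between the fingers and bead4 above 0.3 N or contact force between the fingers and bead5 above 0.3 N).
It fails at once if a bystander (shorter jar, bottles, vial, carton) is moved by over 30 mm or tipped (distance of any of small_jar_mouth, saline_mid, dropper_mid, vial_mid, carton_mid from where it was at the start of the episode above 0.03 m or angle between any of small_jar_mouth, saline_mid, dropper_mid, vial_mid, carton_mid's own z axis and vertical above 0.5 rad).
It also fails if it takes over 72 s, if anything falls off the work surface, if the arm or the gripper's body presses on something with over 40 N, if the wrist force passes 120 N, or if a joint passes its speed limit or range.

## Working session

There is one attempt and no reset: what is moved stays moved. The work goes in short steps, Python scripts to look and compute and a tool call to move; the robot and the scene stay as the last step left them, time stands still between calls to the robot, and variables do not carry over. Pictures are saved under pics/ and viewed, and the job is handed in when it is done.

Besides the shell and the picture viewer there is one more tool, called after "Emit:" by a JSON object that holds its "name" and its "arguments". carry_out: Moves the arm, as the interface text tells. Its arguments: {"type":"object","properties":{"linear":{"type":"array","items":{"type":"array","items":{"type":"number"}}},"turn":{"type":"array","items":{"type":"array","items":{"type":"number"}}},"grip":{"type":"array","items":{"type":"number"}},"squeeze":{"type":"number"}},"required":["linear","turn","grip"]}

```bash
ls; mkdir -p pics; cat > h.py <<'E'
import numpy as np, cv2
from plant import robot, get_image, camera_model
from scipy.spatial.transform import Rotation as R
def cam(n):
    m=camera_model(n); f=240/np.tan(np.radians(m["vertical_fov"])/2)
    K=np.array([[f,0,m["cx"]],[0,f,m["cy"]],[0,0,1.]])
    return K,cv2.Rodrigues(np.array(m["rvec"],float))[0],np.array(m["tvec"],float).ravel(),m
def grab(n,tag):
    im,d=get_image(n); cv2.imwrite(f"pics/{tag}.png",cv2.cvtColor(im,cv2.COLOR_RGB2BGR)); np.savez(f"{tag}.npz",im=im,d=d); return im,d
def onplane(n,u,v,z):
    K,Rm,t,_=cam(n); r=Rm.T@np.linalg.solve(K,np.array([u,v,1.])); c=-Rm.T@t
    return c+r*(z-c[2])/r[2]
def fromdepth(n,u,v,d):
    K,Rm,t,_=cam(n); return Rm.T@(np.linalg.solve(K,np.array([u,v,1.]))*d-t)
def proj(n,p):
    K,Rm,t,_=cam(n); q=K@(Rm@np.asarray(p,float)+t); return q[:2]/q[2]
E
python3 - <<'E'
from h import *
for n in("side","top"):
    print(camera_model(n)); grab(n,n+"0")
    K,Rm,t,_=cam(n); print(-Rm.T@t)
print(robot.get_obs())
E
```

```text
pics
{'vertical_fov': 48.898546426568934, 'cx': 316.24056228150044, 'cy': 239.81896149037252, 'rvec': array([ 0.08843598, -2.76045302,  1.4630722 ]), 'tvec': array([ 533.58222606,  150.09066422, 1130.73545703])}
[492.96369672 881.03907253 752.69968754]
{'vertical_fov': 46.81263013923053, 'cx': 321.9817359760094, 'cy': 225.22574051639526, 'rvec': array([ 2.15399592, -2.11444024,  0.12563819]), 'tvec': array([ -97.52110678,  551.16611368, 1301.59903485])}
[ 360.82324524 -124.52328905 1364.46144498]
{'time_s': 0.1, 'joint_pos': array([-1.20759524e+00,  3.00438330e-01,  1.52148569e+00,  5.37050543e-05,
        1.32070558e+00, -6.65814526e-02]), 'qvel': array([-0.00208763, -0.00169456, -0.00093486,  0.00105033,  0.00057617,
        0.00020902]), 'tau': array([ 2.40347952e-03, -5.32644224e+01, -3.53284907e+01,  7.09974999e-02,
        2.34695437e-02, -4.21096638e-05]), 'tool_pos': array([ 229.11022014, -499.76309708,  204.94465756]), 'tcp_rot': array([-3.14056146e+00, -1.20895893e-04,  4.29769154e-01]), 'ft_force': array([-1.51164337, -0.38961285, -0.51445745]), 'torque': array([-0.02072393,  0.0033901 ,  0.02985409]), 'gripper_width': 93.74737767732904}
```

View pics/side0.png

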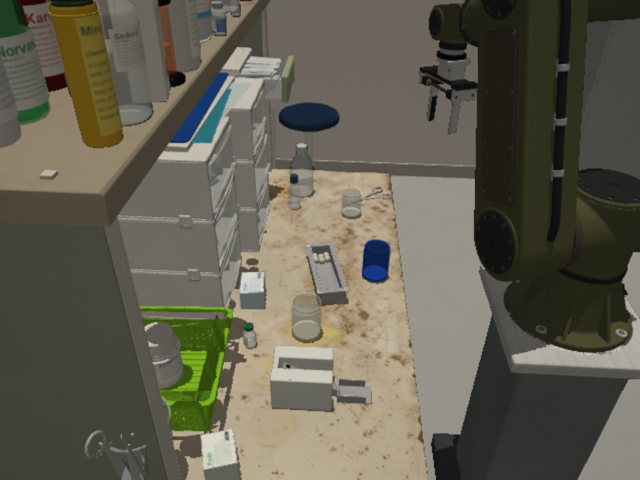

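View pics/top0.png

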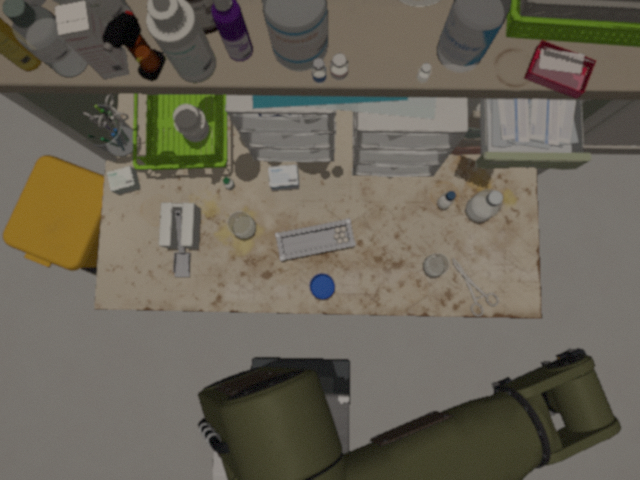

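```bash
python3 - <<'E'
import cv2
a=cv2.imread("pics/top0.png"); b=cv2.imread("pics/side0.png")
cv2.imwrite("pics/c1.png",cv2.resize(a[180:310,110:300],(798,546),interpolation=cv2.INTER_CUBIC))
cv2.imwrite("pics/c2.png",cv2.resize(a[180:320,265:465],(800,560),interpolation=cv2.INTER_CUBIC))
cv2.imwrite("pics/c3.png",cv2.resize(b[280:420,230:410],(770,600),interpolation=cv2.INTER_CUBIC))
cv2.imwrite("pics/c4.png",cv2.resize(b[170:310,230:410],(770,600),interpolation=cv2.INTER_CUBIC))
E
```

```text
(no output)
```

View pics/c1.png

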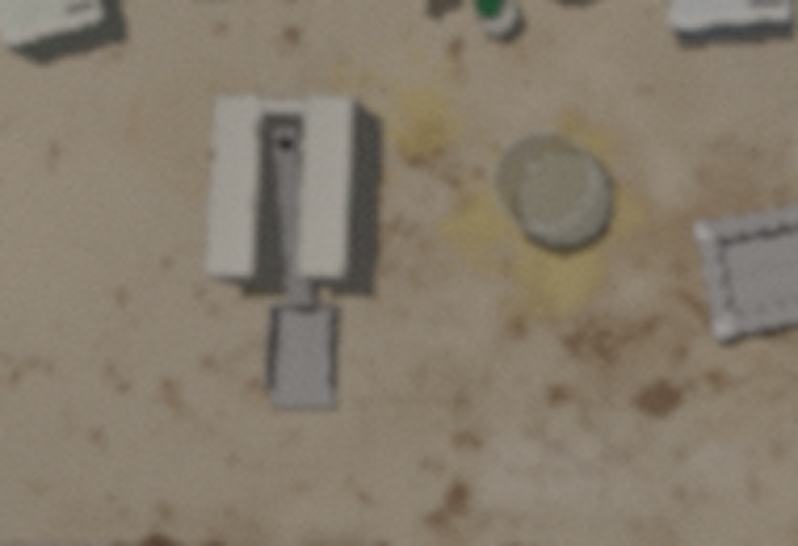

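View pics/c2.png

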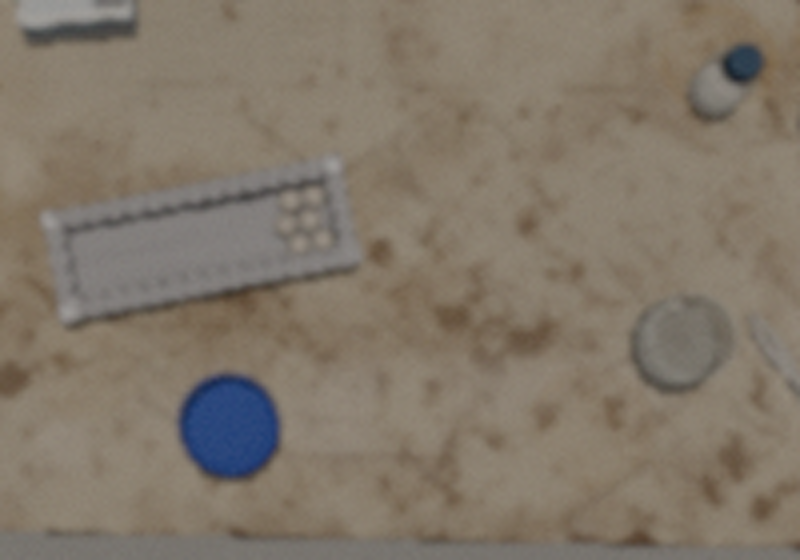

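View pics/c3.png

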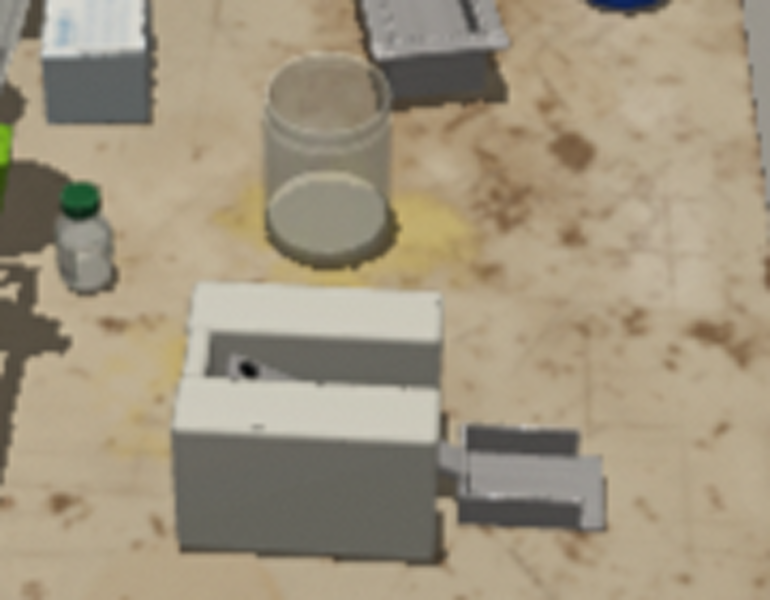

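View pics/c4.png

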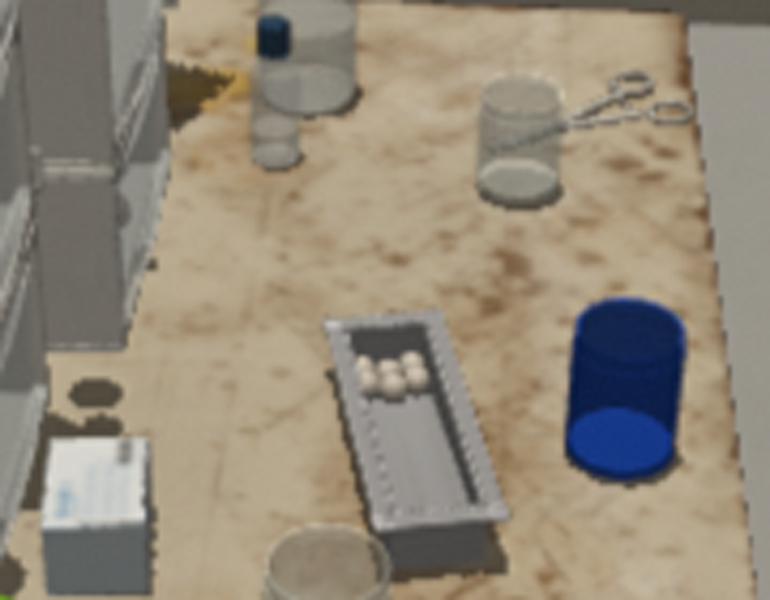

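```bash
cat >> h.py <<'E'
def cloud(n,tag):
    d=np.load(f"{tag}.npz")["d"].astype(float); K,Rm,t,_=cam(n)
    v,u=np.mgrid[0:480,0:640]; 
    P=np.linalg.inv(K)@np.stack([u.ravel(),v.ravel(),np.ones(u.size)])*d.ravel()
    W=(Rm.T@(P-t[:,None])).T.reshape(480,640,3); W[d==0]=np.nan; return W
E
python3 - <<'E'
from h import *
np.set_printoptions(precision=1,suppress=True)
def tri(pt,ps):
    A=[];b=[]
    for n,p in(("top",pt),("side",ps)):
        K,Rm,t,_=cam(n); c=-Rm.T@t; r=Rm.T@np.linalg.solve(K,np.array([*p,1.])); r/=np.linalg.norm(r)
        M=np.eye(3)-np.outer(r,r); A.append(M); b.append(M@c)
    A=np.vstack(A);b=np.hstack(b); x=np.linalg.lstsq(A,b,rcond=None)[0]; return x,np.linalg.norm(A@x-b)
c1=lambda x,y:(110+x/4.2-.4,180+y/4.2-.4); c2=lambda x,y:(265+x/4-.4,180+y/4-.4)
c3=lambda x,y:(230+x/4.278-.4,280+y/4.286-.4); c4=lambda x,y:(230+x/4.278-.4,170+y/4.286-.4)
print("jarA mouth",tri(c1(547,184),c3(328,99)))
print("jarB mouth",tri(c2(688,338),c4(521,101)))
print("jarA base",onplane("side",*c3(330,217),0),"jarB",onplane("side",*c4(518,182),0))
W=cloud("top","top0"); S=cloud("side","side0")
# depth sanity: worktop
for nm,w in(("top",W),("side",S)):
    m=(w[...,2]>-20)&(w[...,2]<200)&(w[...,0]>350)&(w[...,0]<650)&(abs(w[...,1])<450)
    print(nm,m.sum(),np.percentile(w[m][:,2],[5,25,50,75,95]))
    for z0,z1,lab in((66,82,"standtop"),(30,42,"rim"),):
        mm=m&(w[...,2]>z0)&(w[...,2]<z1)
        mk=mm.astype(np.uint8); k,l,st,ce=cv2.connectedComponentsWithStats(mk)
        for i in range(1,k):
            if st[i,4]>60:
                q=w[l==i]; r=cv2.minAreaRect(q[:,:2].astype(np.float32)); print(lab,st[i],np.median(q,0),r)
E
```

```text
jarA mouth (array([548.5, 105.3,  77.3]), np.float64(0.26294275288930347))
jarB mouth (array([ 461.9, -357.1,   66.3]), np.float64(0.1677730330945446))
jarA base [548.  100.7   0. ] jarB [ 460.7 -369.6    0. ]
top 44108 [-3.5 -0.5  1.6  4.4 52.2]
standtop [ 158  203   37   44 1121] [545.8 262.   74.7] ((544.29052734375, 258.2549133300781), (104.12552642822266, 81.53902435302734), 0.5188704133033752)
rim [275 219  80  42 926] [520.1 -68.7  36.5] ((518.6693725585938, -69.48558044433594), (68.60287475585938, 184.97857666015625), 12.401037216186523)
side 43665 [-1.9 -0.4  0.8  3.3 72.2]
standtop [295 171  14   6  62] [ 600.8 -444.7   74.3] ((602.62255859375, -443.3301086425781), (36.886512756347656, 12.45437240600586), 0.991054892539978)
standtop [289 181  11   8  65] [ 617.2 -378.4   72.2] ((617.4343872070312, -379.9797058105469), (27.616313934326172, 21.18604850769043), 7.450570583343506)
standtop [343 187  19  12  68] [ 461.8 -362.4   68.5] ((461.4468078613281, -360.17388916015625), (51.16050720214844, 54.948848724365234), 22.29852867126465)
standtop [364 239  27  21 297] [405.4 -81.1
[... 607 characters left out ...]
.5  36. ] ((517.9528198242188, -72.76715087890625), (68.48918151855469, 189.05001831054688), 12.4035005569458)
rim [363 262  26  11 109] [407.  -67.   36.3] ((406.3823547363281, -72.08562469482422), (26.165691375732422, 57.15351867675781), 84.7473373413086)
rim [292 319  30  14 141] [545.2 130.9  35.1] ((545.5078735351562, 125.18113708496094), (57.6073112487793, 25.331954956054688), 9.961604118347168)
rim [271 392  61   9 292] [542.  295.6  36. ] ((543.7322998046875, 295.6444091796875), (101.33257293701172, 5.443159580230713), 0.48507583141326904)
rim [221 464  18   8  80] [638.6 433.6  36. ] ((638.1138916015625, 433.2767028808594), (25.08047866821289, 3.4205100536346436), 18.60002899169922)
```

```bash
python3 - <<'E'
from h import *
np.set_printoptions(precision=1,suppress=True,linewidth=150)
for n in("top","side"):
    w=cloud(n,n+"0"); 
    m=(w[...,0]>400)&(w[...,0]<492)&(w[...,1]>215)&(w[...,1]<300)&(w[...,2]>-20)
    for z0 in(6,11,14):
        q=w[m&(w[...,2]>z0)&(w[...,2]<40)]; print(n,z0,len(q),q.min(0),q.max(0),np.median(q,0),cv2.minAreaRect(q[q[:,0]<485][:,:2].astype(np.float32)))
    m=(abs(w[...,0]-548)<40)&(abs(w[...,1]-105)<40)
    z=w[m][:,2]; print("jarA z",np.percentile(z,[50,90,95,98,100]))
    m=(abs(w[...,0]-461)<40)&(abs(w[...,1]+360)<40)
    z=w[m][:,2]; print("jarB z",np.percentile(z,[50,90,95,98,100]))
# grey mask rectified pan view
print([onplane("top",110+x/4.2-.4,180+y/4.2-.4,18) for x,y in((272,306),(340,306),(336,408),(268,408))])
E
```

```text
top 6 187 [400.4 217.5   6. ] [490.8 299.   26.2] [460.  257.1  12.2] ((438.36181640625, 255.108642578125), (68.12069702148438, 95.94706726074219), 73.52525329589844)
top 11 102 [434.5 238.4  11.1] [490.8 278.1  26.2] [474.8 258.   17.6] ((459.5320739746094, 258.2908020019531), (49.81961441040039, 39.88311004638672), 0.5346037745475769)
top 14 79 [434.5 238.4  14. ] [490.8 278.1  26.2] [475.6 259.8  18.9] ((459.2593994140625, 258.28533935546875), (49.29921340942383, 39.86690902709961), 0.4923192262649536)
jarA z [ 7.4 75.7 82.3 84.  90.6]
jarB z [ 4.7 61.9 68.  71.7 77.1]
side 6 359 [433.3 234.8   6. ] [490.8 278.4  25.4] [462.2 261.3  14.1] ((458.9271240234375, 256.64373779296875), (52.21709442138672, 42.7442741394043), 1.5026741027832031)
side 11 245 [433.6 234.8  11.2] [490.8 276.2  25.4] [465.9 259.2  16.2] ((459.1963195800781, 255.46295166015625), (51.55199432373047, 40.91820526123047), 0.5727073550224304)
side 14 180 [433.8 234.8  14.1] [490.8 275.8  25.4] [469.3 259.3  17.3] ((459.3802185058594, 255.3145294189453), (41.00107955932617, 51.04309844970703), 89.91925811767578)
jarA z [41.  76.5 80.5 81.9 84.7]
jarB z [30.5 64.9 67.8 70.3 73.7]
[array([482.3, 274.2,  18. ]), array([483. , 234.2,  18. ]), array([423.7, 233.3,  18. ]), array([422.9, 273.1,  18. ])]
```

```bash
cat >> h.py <<'E'
def Rt(heading_y_deg, pitch=0.):
    """tool pointing down with tool y at world azimuth; then pitched about tool y by pitch deg"""
    a=np.radians(heading_y_deg); y=np.array([np.cos(a),np.sin(a),0]); z=np.array([0,0,-1.]); x=np.cross(y,z)
    return np.stack([x,y,z],1)@R.from_euler('y',pitch,degrees=True).as_matrix()
def pose():
    o=robot.get_obs(); return np.array(o["tool_pos"]),R.from_euler('xyz',o["tcp_rot"]).as_matrix(),o
def plan(pos,Rg,n=None,smax=45,amax=8,p0=None,R0=None):
    if p0 is None: p0,R0,_=pose()
    rv=R.from_matrix(R0.T@Rg).as_rotvec(degrees=True); d=np.asarray(pos,float)-p0
    k=n or max(1,int(np.ceil(max(np.linalg.norm(d)/smax,np.linalg.norm(rv)/amax))))
    Rc=R0; S=[];T=[]
    for i in range(k):
        S.append([round(float(v),1) for v in Rc.T@(d/k)]); T.append([round(float(v),2) for v in rv/k]); Rc=Rc@R.from_rotvec(rv/k,degrees=True).as_matrix()
    print(k,"rows"); 
    for i in range(0,k,5): print("L",S[i:i+5]); print("T",T[i:i+5])
def st():
    p,Rm,o=pose(); az=np.degrees(np.arctan2(Rm[1,1],Rm[0,1]))
    print("t %.2f"%o["time_s"],"p",p.round(1),"y-az %.2f"%az,"z",Rm[:,2].round(3),"x",Rm[:,0].round(3),"q",np.round(o["joint_pos"],2),"F",np.round(o["ft_force"],1),"w %.1f"%o["gripper_width"])
E
python3 - <<'E'
from h import *
st(); plan([457,257,150],Rt(-90))
E
```

```text
t 0.10 p [ 229.1 -499.8  204.9] y-az -65.38 z [-0.     0.001 -1.   ] x [0.909 0.417 0.   ] q [-1.21  0.3   1.52  0.    1.32 -0.07] F [-1.5 -0.4 -0.5] w 93.7
18 rows
L [[29.0, -32.9, 3.1], [28.2, -33.6, 3.1], [27.4, -34.3, 3.1], [26.6, -34.9, 3.1], [25.8, -35.6, 3.1]]
T [[-0.0, 0.0, 1.37], [-0.0, 0.0, 1.37], [-0.0, 0.0, 1.37], [-0.0, 0.0, 1.37], [-0.0, 0.0, 1.37]]
L [[24.9, -36.2, 3.1], [24.0, -36.7, 3.1], [23.1, -37.3, 3.1], [22.2, -37.9, 3.1], [21.3, -38.4, 3.1]]
T [[-0.0, 0.0, 1.37], [-0.0, 0.0, 1.37], [-0.0, 0.0, 1.37], [-0.0, 0.0, 1.37], [-0.0, 0.0, 1.37]]
L [[20.4, -38.9, 3.1], [19.5, -39.3, 3.1], [18.5, -39.8, 3.1], [17.6, -40.2, 3.1], [16.6, -40.6, 3.1]]
T [[-0.0, 0.0, 1.37], [-0.0, 0.0, 1.37], [-0.0, 0.0, 1.37], [-0.0, 0.0, 1.37], [-0.0, 0.0, 1.37]]
L [[15.6, -41.0, 3.1], [14.7, -41.4, 3.1], [13.7, -41.7, 3.1]]
T [[-0.0, 0.0, 1.37], [-0.0, 0.0, 1.37], [-0.0, 0.0, 1.37]]
```

Emit:
{"name": "carry_out", "arguments": {"linear": [[29,-33,1],[28,-34,1],[27,-34,1],[27,-35,1],[26,-36,1]], "turn": [[0,0,1.5],[0,0,1.5],[0,0,1.5],[0,0,1.5],[0,0,1.5]], "grip": [100,100,100,100,100]}}

```text
time_s: 0.6
tool_pos: [293.2, -287.8, 200.2]
tcp_rot: [-3.141, 0.0, 0.297]
ft_force: [1.0, -0.6, 0.9]
gripper_width: 94.0
```

Emit:
{"name": "carry_out", "arguments": {"linear": [[25,-36,1],[24,-37,1],[23,-37,1],[22,-38,1],[21,-38,1]], "turn": [[0,0,1.5],[0,0,1.5],[0,0,1.5],[0,0,1.5],[0,0,1.5]], "grip": [100,100,100,100,100]}}

```text
time_s: 1.1
tool_pos: [359.4, -79.1, 195.5]
tcp_rot: [3.141, -0.0, 0.167]
ft_force: [0.2, -1.2, 0.0]
gripper_width: 94.1
```

Emit:
{"name": "carry_out", "arguments": {"linear": [[20,-39,1],[20,-39,1],[18,-40,1],[18,-40,1],[17,-40,1]], "turn": [[0,0,1.5],[0,0,1.5],[0,0,1.5],[0,0,1.5],[0,0,0]], "grip": [100,100,100,100,100]}}

```text
time_s: 1.6
tool_pos: [429.0, 128.6, 190.3]
tcp_rot: [3.142, 0.0, 0.063]
ft_force: [0.1, -1.3, 0.3]
gripper_width: 94.2
```

```bash
python3 - <<'E'
from h import *
st(); plan([457,257,100],Rt(-90))
E
```

```text
t 1.60 p [429.  128.6 190.3] y-az -86.41 z [-0. -0. -1.] x [ 0.998  0.063 -0.   ] q [ 0.21  0.08  1.81 -0.    1.24  1.72] F [ 0.1 -1.3  0.3] w 94.2
4 rows
L [[9.0, -31.6, 22.6], [8.5, -31.7, 22.6], [8.0, -31.9, 22.6], [7.5, -32.0, 22.6]]
T [[0.0, 0.0, 0.9], [0.0, 0.0, 0.9], [0.0, 0.0, 0.9], [0.0, 0.0, 0.9]]
```

Emit:
{"name": "carry_out", "arguments": {"linear": [[9,-32,22],[8,-32,22],[8,-32,23],[8,-32,23],[0,0,0]], "turn": [[0,0,0.8],[0,0,0.8],[0,0,0.8],[0,0,0.8],[0,0,0]], "grip": [100,100,100,100,100]}}

```text
time_s: 2.1
tool_pos: [455.1, 257.9, 96.9]
tcp_rot: [3.14, 0.005, 0.01]
ft_force: [0.2, 0.1, 0.2]
gripper_width: 93.9
```

```bash
python3 - <<'E'
from h import *
st(); plan([457,257,3],Rt(-90))
grab("top","t1");grab("side","s1")
a=cv2.imread("pics/t1.png"); b=cv2.imread("pics/s1.png")
cv2.imwrite("pics/c5.png",np.hstack([cv2.resize(a[190:300,130:240],(400,400)),cv2.resize(b[290:420,260:390],(400,400))]))
E
```

```text
t 2.10 p [455.1 257.9  96.9] y-az -89.45 z [-0.005 -0.002 -1.   ] x [ 1.     0.01  -0.005] q [0.45 0.36 1.71 0.   1.08 2.01] F [0.2 0.1 0.2] w 93.9
3 rows
L [[0.8, 0.2, 31.3], [0.7, 0.3, 31.3], [0.7, 0.3, 31.3]]
T [[0.04, 0.09, 0.18], [0.04, 0.09, 0.18], [0.04, 0.09, 0.18]]
```

View pics/c5.png

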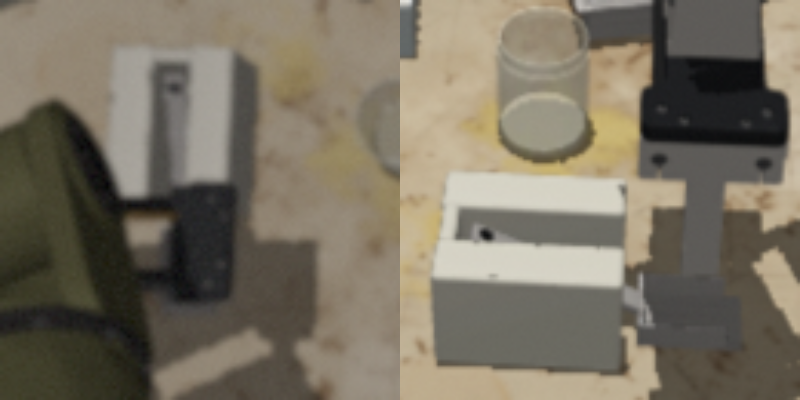

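Emit:
{"name": "carry_out", "arguments": {"linear": [[1,0,30],[1,0,30],[0,0,23],[0,0,10],[0,0,0]], "turn": [[0,0,0.2],[0,0,0.2],[0,0,0.1],[0,0,0],[0,0,0]], "grip": [100,100,100,100,100], "squeeze": 20}}

```text
time_s: 2.7
tool_pos: [458.4, 255.1, 7.4]
tcp_rot: [3.141, 0.001, -0.002]
ft_force: [0.1, -0.5, -0.2]
gripper_width: 94.1
```

Emit:
{"name": "carry_out", "arguments": {"linear": [[0,0,0],[0,0,0],[0,0,0],[0,0,0],[0,0,0]], "turn": [[0,0,0],[0,0,0],[0,0,0],[0,0,0],[0,0,0]], "grip": [55,50,45,42,0]}}

```text
time_s: 3.2
tool_pos: [458.5, 255.9, 7.7]
tcp_rot: [-3.141, -0.0, -0.001]
ft_force: [0.5, 0.2, 0.0]
gripper_width: 57.5
```

Emit:
{"name": "carry_out", "arguments": {"linear": [[0,0,0],[0,0,0],[0,0,0],[0,0,0],[0,0,0]], "turn": [[0,0,0],[0,0,0],[0,0,0],[0,0,0],[0,0,0]], "grip": [0,0,0,0,0]}}

```text
time_s: 3.7
tool_pos: [458.4, 255.9, 7.4]
tcp_rot: [-3.142, 0.0, -0.001]
ft_force: [-0.2, 0.2, 0.8]
gripper_width: 37.5
```

```bash
python3 - <<'E'
from h import *
st()
E
```

```text
t 3.70 p [458.4 255.9   7.4] y-az -90.07 z [-0.  0. -1.] x [ 1.    -0.001 -0.   ] q [0.44 0.5  1.76 0.   0.88 2.01] F [-0.2  0.2  0.8] w 37.5
```

Emit:
{"name": "carry_out", "arguments": {"linear": [[0,0,-5],[0,0,-10],[0,0,-20],[0,0,-20],[0,0,-25]], "turn": [[0,0,0],[0,0,0],[0,0,0],[0,0,0],[0,0,0]], "grip": [0,0,0,0,0], "squeeze": 25}}

```text
time_s: 4.2
tool_pos: [458.1, 255.7, 88.6]
tcp_rot: [3.141, 0.001, -0.001]
ft_force: [0.1, -0.6, -0.9]
gripper_width: 37.7
```

```bash
python3 - <<'E'
from h import *
st()
grab("top","t2");grab("side","s2")
a=cv2.imread("pics/t2.png"); b=cv2.imread("pics/s2.png")
cv2.imwrite("pics/c6.png",np.hstack([cv2.resize(a[190:300,130:240],(400,400)),cv2.resize(b[260:390,260:390],(400,400))]))
E
```

```text
t 4.20 p [458.1 255.7  88.6] y-az -90.07 z [-0.001 -0.    -1.   ] x [ 1.    -0.001 -0.001] q [ 0.44  0.37  1.71 -0.    1.05  2.01] F [ 0.1 -0.6 -0.9] w 37.7
```

View pics/c6.png

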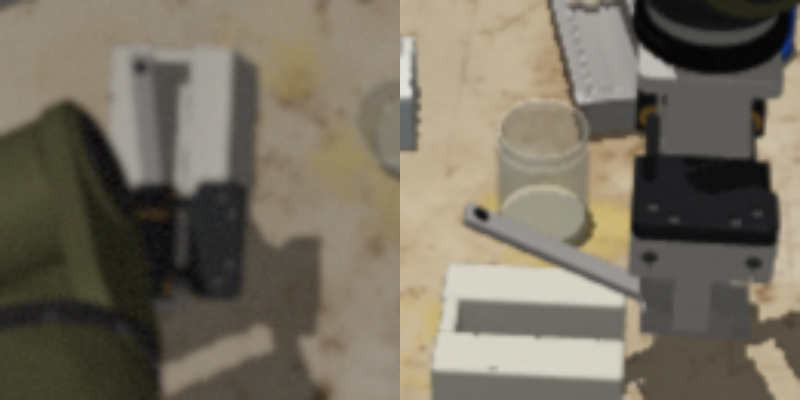

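```bash
python3 - <<'E'
from h import *
plan([430,200,140],Rt(-60),amax=7.5)
plan([429,135,140],Rt(12.4),p0=np.array([430,200,140]),R0=Rt(-60))
E
```

```text
5 rows
L [[-5.9, 11.3, -9.9], [-7.1, 10.6, -9.8], [-8.2, 9.8, -9.8], [-9.2, 8.9, -9.8], [-10.0, 7.9, -9.8]]
T [[-0.01, -0.06, -6.01], [-0.01, -0.06, -6.01], [-0.01, -0.06, -6.01], [-0.01, -0.06, -6.01], [-0.01, -0.06, -6.01]]
10 rows
L [[-3.3, 5.6, 0.0], [-4.0, 5.1, 0.0], [-4.6, 4.6, 0.0], [-5.2, 3.9, 0.0], [-5.6, 3.3, 0.0]]
T [[0.0, 0.0, -7.24], [0.0, 0.0, -7.24], [0.0, 0.0, -7.24], [0.0, 0.0, -7.24], [0.0, 0.0, -7.24]]
L [[-6.0, 2.5, 0.0], [-6.3, 1.8, 0.0], [-6.4, 1.0, 0.0], [-6.5, 0.1, 0.0], [-6.5, -0.7, 0.0]]
T [[0.0, 0.0, -7.24], [0.0, 0.0, -7.24], [0.0, 0.0, -7.24], [0.0, 0.0, -7.24], [0.0, 0.0, -7.24]]
```

Emit:
{"name": "carry_out", "arguments": {"linear": [[-6,11,-10],[-7,11,-10],[-8,10,-10],[-9,9,-10],[-10,8,-10]], "turn": [[0,0,-6],[0,0,-6],[0,0,-6],[0,0,-6],[0,0,-6]], "grip": [0,0,0,0,0]}}

```text
time_s: 4.8
tool_pos: [428.6, 198.5, 137.3]
tcp_rot: [-3.142, 0.001, 0.527]
ft_force: [0.0, 0.0, -1.0]
gripper_width: 37.7
```

Emit:
{"name": "carry_out", "arguments": {"linear": [[-3,6,0],[-4,5,0],[-5,5,0],[-5,4,0],[-6,3,0]], "turn": [[0,0,-7.2],[0,0,-7.2],[0,0,-7.2],[0,0,-7.2],[0,0,-7.2]], "grip": [0,0,0,0,0]}}

```text
time_s: 5.3
tool_pos: [428.5, 165.4, 136.9]
tcp_rot: [-3.141, 0.0, 1.156]
ft_force: [-0.8, -0.5, -1.0]
gripper_width: 38.0
```

Emit:
{"name": "carry_out", "arguments": {"linear": [[-6,3,0],[-6,2,0],[-6,1,0],[-7,0,0],[-7,-1,0]], "turn": [[0,0,-7.2],[0,0,-7.2],[0,0,-7.2],[0,0,-7.2],[0,0,-7.2]], "grip": [0,0,0,0,0]}}

```text
time_s: 5.8
tool_pos: [428.2, 132.3, 136.9]
tcp_rot: [-3.141, 0.0, 1.784]
ft_force: [-0.5, 0.1, -0.9]
gripper_width: 37.2
```

Emit:
{"name": "carry_out", "arguments": {"linear": [[0,0,0],[0,0,0]], "turn": [[0,0,0],[0,0,0]], "grip": [0,0]}}

```text
time_s: 6.0
tool_pos: [428.4, 132.7, 137.2]
tcp_rot: [-3.141, -0.0, 1.775]
ft_force: [-0.2, -0.3, -0.5]
gripper_width: 37.4
```

```bash
python3 - <<'E'
from h import *
st(); plan([429,135,8],Rt(12.4))
E
```

```text
t 6.00 p [428.4 132.7 137.2] y-az 11.69 z [-0.  0. -1.] x [-0.203  0.979  0.   ] q [0.22 0.15 1.88 0.   1.12 0.01] F [-0.2 -0.3 -0.5] w 37.4
3 rows
L [[0.7, 0.4, 43.1], [0.7, 0.4, 43.1], [0.7, 0.4, 43.1]]
T [[-0.01, -0.0, -0.24], [-0.01, -0.0, -0.24], [-0.01, -0.0, -0.24]]
```

Emit:
{"name": "carry_out", "arguments": {"linear": [[0,0,40],[0,0,40],[0,0,30],[0,0,12],[0,0,5]], "turn": [[0,0,-0.2],[0,0,-0.2],[0,0,-0.2],[0,0,0],[0,0,0]], "grip": [0,0,0,0,0]}}

```text
time_s: 6.5
tool_pos: [428.2, 132.8, 9.8]
tcp_rot: [-3.14, -0.0, 1.788]
ft_force: [0.0, -0.1, -0.4]
gripper_width: 37.4
```

Emit:
{"name": "carry_out", "arguments": {"linear": [[0,0,2],[0,0,0],[0,0,0]], "turn": [[0,0,0],[0,0,0],[0,0,0]], "grip": [0,0,0]}}

```text
time_s: 6.8
tool_pos: [429.1, 132.8, 9.5]
tcp_rot: [3.14, -0.0, 1.789]
ft_force: [0.3, 0.0, -0.8]
gripper_width: 37.6
```

Emit:
{"name": "carry_out", "arguments": {"linear": [[0,0,1],[0,0,1],[0,0,0]], "turn": [[0,0,0],[0,0,0],[0,0,0]], "grip": [0,0,0]}}

```text
time_s: 7.1
tool_pos: [428.9, 132.7, 7.4]
tcp_rot: [3.141, 0.0, 1.789]
ft_force: [-3.6, -0.4, 13.0]
gripper_width: 37.5
```

```bash
python3 - <<'E'
from h import *
st();st()
E
```

```text
t 7.10 p [428.9 132.7   7.4] y-az 12.52 z [ 0.001  0.    -1.   ] x [-0.217  0.976 -0.   ] q [ 0.22  0.37  1.97 -0.    0.81  0.  ] F [-3.6 -0.4 13. ] w 37.5
t 7.10 p [428.9 132.7   7.4] y-az 12.52 z [ 0.001  0.    -1.   ] x [-0.217  0.976 -0.   ] q [ 0.22  0.37  1.97 -0.    0.81  0.  ] F [-3.6 -0.4 13. ] w 37.5
```

Contact at the worktop. Back off 0.5 mm and open.

Emit:
{"name": "carry_out", "arguments": {"linear": [[0,0,-0.5],[0,0,0],[0,0,0],[0,0,0],[0,0,0]], "turn": [[0,0,0],[0,0,0],[0,0,0],[0,0,0],[0,0,0]], "grip": [0,60,70,70,70]}}

```text
time_s: 7.6
tool_pos: [428.4, 132.7, 6.9]
tcp_rot: [-3.141, -0.0, 1.789]
ft_force: [0.6, 0.6, 0.5]
gripper_width: 64.7
```

Emit:
{"name": "carry_out", "arguments": {"linear": [[0,0,0],[0,0,-10],[0,0,-30],[0,0,-40],[0,0,-40]], "turn": [[0,0,0],[0,0,0],[0,0,0],[0,0,0],[0,0,0]], "grip": [70,70,70,70,70]}}

```text
time_s: 8.1
tool_pos: [428.1, 132.6, 128.9]
tcp_rot: [-3.141, -0.0, 1.789]
ft_force: [0.9, 1.1, 0.5]
gripper_width: 65.7
```

Emit:
{"name": "carry_out", "arguments": {"linear": [[45,0,-20],[45,0,0],[0,0,0]], "turn": [[0,0,0],[0,0,0],[0,0,0]], "grip": [70,70,70]}}

```text
time_s: 8.4
tool_pos: [408.1, 224.0, 148.4]
tcp_rot: [3.139, -0.001, 1.793]
ft_force: [0.1, -0.6, -0.2]
gripper_width: 65.7
```

```bash
python3 - <<'E'
from h import *
st()
grab("top","t3");grab("side","s3")
a=cv2.imread("pics/t3.png"); b=cv2.imread("pics/s3.png")
cv2.imwrite("pics/c7.png",np.hstack([cv2.resize(a[190:320,170:300],(400,400)),cv2.resize(b[250:400,270:420],(400,400))]))
for n,tg in(("top","t3"),("side","s3")):
    w=cloud(n,tg); m=(w[...,0]>370)&(w[...,0]<470)&(w[...,1]>70)&(w[...,1]<260)&(w[...,2]>11)&(w[...,2]<75)
    q=w[m]; print(n,len(q)); 
    h=q[(q[:,2]>25)]; 
    if len(h)>20:
        c=h.mean(0); u=np.linalg.svd(h-c)[2][0]; print("handle",c,u,h.min(0),h.max(0))
    p=q[(q[:,2]<22)]; print("pan",cv2.minAreaRect(p[:,:2].astype(np.float32)),np.median(p,0))
E
```

```text
t 8.40 p [408.1 224.  148.4] y-az 12.74 z [ 0.002  0.001 -1.   ] x [-0.221  0.975  0.001] q [0.42 0.17 1.82 0.   1.15 0.2 ] F [ 0.1 -0.6 -0.2] w 65.7
top 317
handle [410.34577249 210.8972479   47.148774  ] [-0.19482962  0.86393824  0.46438361] [396.80997298 157.02590784  25.19595023] [426.24136754 249.63716711  71.29665353]
pan ((419.91046142578125, 168.648681640625), (37.85499954223633, 117.60919952392578), 13.390257835388184) [421.83166962 155.74727571  18.61594221]
side 326
handle [409.3361824  216.5035067   49.51656654] [-0.20227116  0.86727146  0.45489185] [394.31623642 167.96132758  25.23728896] [425.64350699 253.46635     69.78875474]
pan ((426.4167785644531, 136.7694854736328), (38.85533142089844, 57.179073333740234), 13.337224960327148) [424.88515594 152.41163179  16.47864069]
```

View pics/c7.png

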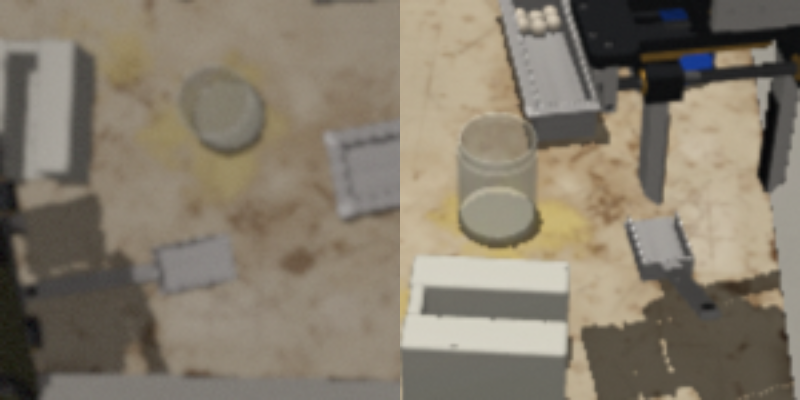

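Emit:
{"name": "carry_out", "arguments": {"linear": [[0,0,35],[0,0,35],[0,0,30],[0,0,12],[0,0,0]], "turn": [[0,0,0],[0,0,0],[0,0,0],[0,0,0],[0,0,0]], "grip": [70,70,70,70,70], "squeeze": 40}}

```text
time_s: 9.0
tool_pos: [408.6, 219.6, 34.1]
tcp_rot: [-3.139, 0.001, 1.788]
ft_force: [0.2, -0.2, 0.6]
gripper_width: 66.0
```

```bash
python3 - <<'E'
from h import *
st(); plan([407.7,223.5,33.6],Rt(12.7),n=1)
grab("side","s4")
b=cv2.imread("pics/s4.png")
cv2.imwrite("pics/c8.png",cv2.resize(b[250:400,270:420],(600,600)))
E
```

```text
t 9.00 p [408.6 219.6  34.1] y-az 12.47 z [-0.002 -0.001 -1.   ] x [-0.216  0.976 -0.001] q [ 0.41  0.34  1.91 -0.    0.89  0.2 ] F [ 0.2 -0.2  0.6] w 66.0
1 rows
L [[4.0, -0.0, 0.5]]
T [[-0.15, 0.03, -0.23]]
```

View pics/c8.png

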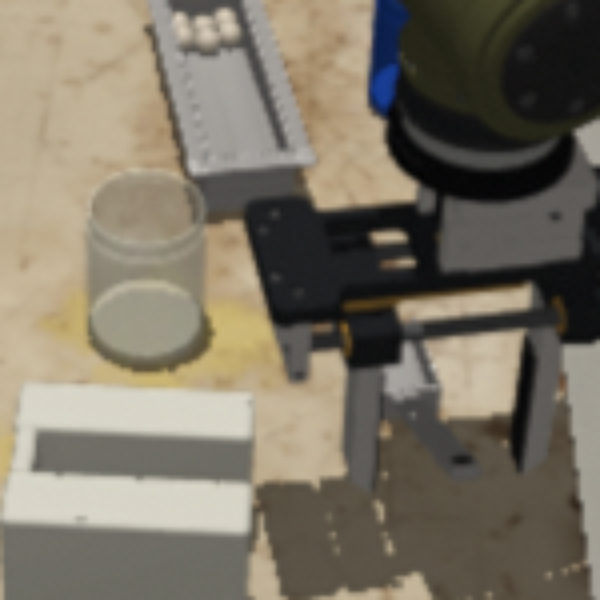

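Emit:
{"name": "carry_out", "arguments": {"linear": [[4,0,0],[0,0,0],[0,0,0],[0,0,0],[0,0,0]], "turn": [[0,0,-0.2],[0,0,0],[0,0,0],[0,0,0],[0,0,0]], "grip": [40,30,20,17,0]}}

```text
time_s: 9.55
tool_pos: [408.2, 224.5, 35.2]
tcp_rot: [3.141, -0.0, 1.793]
ft_force: [-0.3, -0.6, -0.4]
gripper_width: 28.9
```

Emit:
{"name": "carry_out", "arguments": {"linear": [[0,0,0],[0,0,0],[0,0,0],[0,0,0],[0,0,0]], "turn": [[0,0,0],[0,0,0],[0,0,0],[0,0,0],[0,0,0]], "grip": [0,0,0,0,0]}}

```text
time_s: 10.05
tool_pos: [408.1, 224.4, 34.9]
tcp_rot: [-3.142, -0.0, 1.793]
ft_force: [0.5, 0.6, -0.0]
gripper_width: 13.9
```

```bash
python3 - <<'E'
from h import *
st()
E
```

```text
t 10.05 p [408.1 224.4  34.9] y-az 12.73 z [-0.  0. -1.] x [-0.22   0.975  0.   ] q [0.42 0.35 1.91 0.   0.89 0.2 ] F [ 0.5  0.6 -0. ] w 13.9
```

```bash
python3 - <<'E'
from h import *
plan([408,224,120],Rt(12.4),n=3)
plan([497.3,24.3,110],Rt(12.4),n=7,p0=np.array([408,224,120]),R0=Rt(12.4))
E
```

```text
3 rows
L [[-0.1, -0.1, -28.4], [-0.1, -0.1, -28.4], [-0.1, -0.1, -28.4]]
T [[-0.0, -0.0, 0.11], [-0.0, -0.0, 0.11], [-0.0, -0.0, 0.11]]
7 rows
L [[-30.6, 6.3, 1.4], [-30.6, 6.3, 1.4], [-30.6, 6.3, 1.4], [-30.6, 6.3, 1.4], [-30.6, 6.3, 1.4]]
T [[0.0, 0.0, 0.0], [0.0, 0.0, 0.0], [0.0, 0.0, 0.0], [0.0, 0.0, 0.0], [0.0, 0.0, 0.0]]
L [[-30.6, 6.3, 1.4], [-30.6, 6.3, 1.4]]
T [[0.0, 0.0, 0.0], [0.0, 0.0, 0.0]]
```

Emit:
{"name": "carry_out", "arguments": {"linear": [[0,0,-15],[0,0,-25],[0,0,-25],[0,0,-20],[0,0,0]], "turn": [[0,0,0.1],[0,0,0.1],[0,0,0.1],[0,0,0],[0,0,0]], "grip": [0,0,0,0,0]}}

```text
time_s: 10.55
tool_pos: [409.1, 224.9, 122.0]
tcp_rot: [3.138, -0.001, 1.788]
ft_force: [0.4, 0.4, -1.5]
gripper_width: 13.6
```

Emit:
{"name": "carry_out", "arguments": {"linear": [[-30,6,1],[-31,6,1],[-31,6,1],[-31,6,1],[-31,6,1]], "turn": [[0,0,0],[0,0,0],[0,0,0],[0,0,0],[0,0,0]], "grip": [0,0,0,0,0]}}

```text
time_s: 11.05
tool_pos: [470.3, 79.2, 113.5]
tcp_rot: [-3.14, -0.0, 1.788]
ft_force: [0.5, 0.7, -0.7]
gripper_width: 13.4
```

Emit:
{"name": "carry_out", "arguments": {"linear": [[-31,6,1],[-31,6,1],[0,0,0],[0,0,0]], "turn": [[0,0,0],[0,0,0],[0,0,0],[0,0,0]], "grip": [0,0,0,0]}}

```text
time_s: 11.45
tool_pos: [495.0, 22.3, 111.6]
tcp_rot: [-3.14, -0.001, 1.786]
ft_force: [-0.3, -0.1, -1.5]
gripper_width: 13.6
```

```bash
cat > meas.py <<'E'
from h import *
def scoopmeas(tag,do=True):
    np.set_printoptions(precision=2,suppress=True)
    st(); p,Rm,_=pose()
    for n in("top","side"):
        if do: grab(n,tag+n[0])
        w=cloud(n,tag+n[0]); f=(w.reshape(-1,3)-p)@Rm  # tool frame
        ok=np.isfinite(f[:,0]); f=f[ok]; 
        # pan region: tool x from -135..-55 (forward = -x), |y|<30, tool z from 5..50
        m=(f[:,0]<-60)&(f[:,0]>-140)&(abs(f[:,1])<30)&(f[:,2]>0)&(f[:,2]<40); q=f[m]
        print(n,len(q),"x",np.percentile(q[:,0],[0,1,50,99,100]),"y",np.percentile(q[:,1],[0,1,50,99,100]),"z",np.percentile(q[:,2],[0,2,50,98,100]),cv2.minAreaRect(q[:,:2].astype(np.float32)))
    a=cv2.imread(f"pics/{tag}t.png"); b=cv2.imread(f"pics/{tag}s.png")
    cv2.imwrite(f"pics/{tag}c.png",np.hstack([cv2.resize(a[190:290,265:365],(400,400),interpolation=cv2.INTER_CUBIC),cv2.resize(b[230:330,280:380],(400,400),interpolation=cv2.INTER_CUBIC)]))
E
python3 - <<'E'
from meas import *
scoopmeas("m1")
E
```

```text
t 11.45 p [495.   22.3 111.6] y-az 12.35 z [-0.  0. -1.] x [-0.21  0.98  0.  ] q [-0.03  0.28  1.78  0.    1.08 -0.24] F [-0.3 -0.1 -1.5] w 13.6
top 451 x [-125.46 -124.97  -94.24  -61.77  -60.45] y [-19.57 -19.23   0.47  18.3   18.6 ] z [ 9.12 14.08 32.5  37.73 39.84] ((-92.96054077148438, -0.5400161743164062), (38.03261184692383, 65.03511047363281), 89.71699523925781)
side 165 x [-130.13 -127.31  -95.29  -65.55  -65.13] y [-20.44 -19.86   7.85  17.84  17.89] z [14.28 14.9  28.19 36.17 37.57] ((-97.58061981201172, -1.3546695709228516), (65.01459503173828, 38.30495071411133), 0.20383107662200928)
```

View pics/m1c.png

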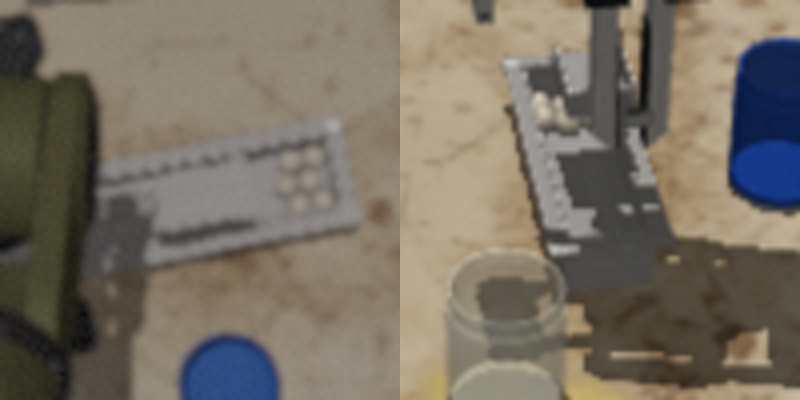

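```bash
cat >> h.py <<'E'
AZ=12.4
AV=np.array([np.sin(np.radians(AZ)),-np.cos(np.radians(AZ)),0]); BV=np.array([np.cos(np.radians(AZ)),np.sin(np.radians(AZ)),0])
LIPT=np.array([-127.7,0,34.9])
WALL=261.5; LAT=491.9
def lippose(dist,z,pitch,az=AZ,lat=LAT,rear=False):
    """TCP pos with the lip (underside) at dist before low wall, height z"""
    lip=AV*(WALL-dist)+BV*lat+np.array([0,0,z]); Rg=Rt(az,pitch)
    return lip-Rg@LIPT,Rg
def lipnow():
    p,Rm,o=pose(); L=p+Rm@LIPT; print("lip dist %.1f lat %.1f z %.1f"%(WALL-L@AV,L@BV-LAT,L[2]),"pitch %.2f"%np.degrees(np.arctan2(-Rm[2,0],-Rm[2,2])),"floor z there %.1f"%(4+max(0,(WALL-L@AV))*0.0875))
E
python3 - <<'E'
from h import *
lipnow()
p1,R1=lippose(62,44,5); plan(p1,R1,n=4); p2,R2=lippose(62,13,5); plan(p2,R2,n=3,p0=p1,R0=R1)
print(p1,p2)
E
```

```text
lip dist 50.2 lat -3.4 z 77.3 pitch -0.02 floor z there 8.4
4 rows
L [[2.1, 0.9, 5.6], [2.0, 0.9, 5.6], [1.8, 0.9, 5.7], [1.7, 0.9, 5.7]]
T [[-0.02, 1.24, 0.01], [-0.02, 1.24, 0.01], [-0.02, 1.24, 0.01], [-0.02, 1.24, 0.01]]
3 rows
L [[-0.9, 0.0, 10.3], [-0.9, 0.0, 10.3], [-0.9, 0.0, 10.3]]
T [[0.0, 0.0, 0.0], [0.0, 0.0, 0.0], [0.0, 0.0, 0.0]]
[496.60060611  32.05785794  89.89698331] [496.60060611  32.05785794  58.89698331]
```

Emit:
{"name": "carry_out", "arguments": {"linear": [[2,1,5.5],[2,1,5.5],[2,1,5.5],[2,0.7,5.5],[0,0,0]], "turn": [[0,1.25,0],[0,1.25,0],[0,1.25,0],[0,1.25,0],[0,0,0]], "grip": [0,0,0,0,0]}}

```text
time_s: 12.05
tool_pos: [497.0, 31.8, 90.3]
tcp_rot: [-3.14, -0.089, 1.787]
ft_force: [0.5, 0.5, -1.6]
gripper_width: 13.3
```

Emit:
{"name": "carry_out", "arguments": {"linear": [[0,0,0],[0,0,0]], "turn": [[0,0,0],[0,0,0]], "grip": [0,0]}}

```text
time_s: 12.25
tool_pos: [497.4, 31.8, 91.4]
tcp_rot: [3.141, -0.087, 1.788]
ft_force: [-0.6, 1.1, -1.1]
gripper_width: 13.2
```

```bash
python3 - <<'E'
from meas import *
scoopmeas("m2"); lipnow()
a=cv2.imread("pics/m2t.png");cv2.imwrite("pics/m2z.png",cv2.resize(a[205:270,270:370],(800,520),interpolation=cv2.INTER_CUBIC))
E
```

```text
t 12.25 p [497.4  31.8  91.4] y-az 12.43 z [-0.02  0.09 -1.  ] x [-0.21  0.97  0.09] q [-0.06  0.33  1.78  0.1   1.06 -0.32] F [-0.6  1.1 -1.1] w 13.2
top 427 x [-134.17 -125.23  -94.78  -63.46  -61.61] y [-27.17 -19.41   0.89  22.54  29.15] z [ 8.88 14.08 32.58 39.32 39.88] ((-97.18885803222656, 5.157722473144531), (67.7393569946289, 56.345314025878906), 7.725854873657227)
side 154 x [-130.28 -129.2   -97.48  -65.87  -63.8 ] y [-20.9  -20.66   7.04  17.44  17.57] z [14.7  15.79 29.11 35.7  36.78] ((-97.0706787109375, -1.7554473876953125), (66.43421173095703, 38.39426040649414), 0.25494664907455444)
lip dist 61.6 lat 0.9 z 45.6 pitch -4.98 floor z there 9.4
```

View pics/m2z.png

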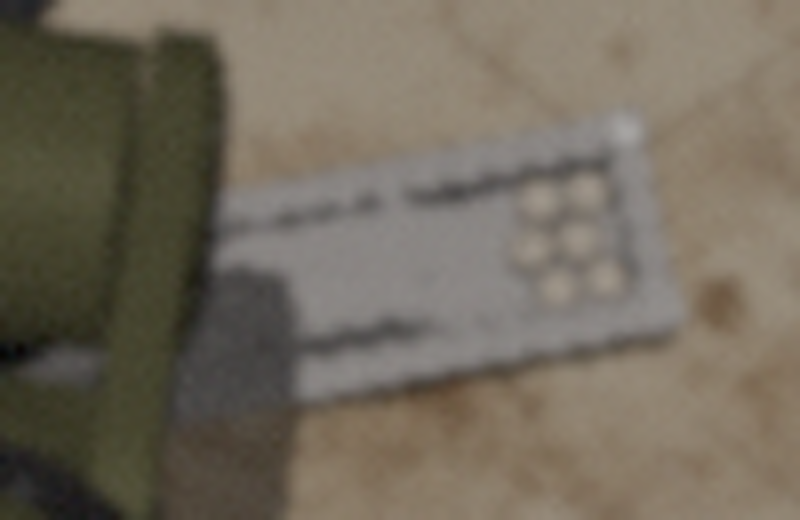

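View pics/m2c.png

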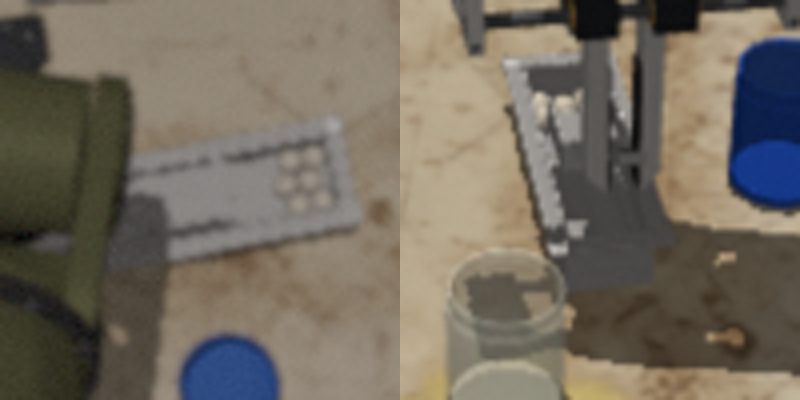

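Emit:
{"name": "carry_out", "arguments": {"linear": [[0,-0.9,0],[-0.5,0,6],[-0.5,0,6],[-0.3,0,4],[0,0,0]], "turn": [[0,0,0],[0,0,0],[0,0,0],[0,0,0],[0,0,0]], "grip": [0,0,0,0,0]}}

```text
time_s: 12.85
tool_pos: [496.0, 31.8, 74.4]
tcp_rot: [-3.14, -0.088, 1.788]
ft_force: [0.3, -0.2, -0.9]
gripper_width: 13.2
```

```bash
python3 - <<'E'
from h import *
st();lipnow()
E
```

```text
t 12.85 p [496.   31.8  74.4] y-az 12.43 z [-0.02   0.085 -0.996] x [-0.214  0.973  0.088] q [-0.06  0.35  1.79  0.1   1.03 -0.32] F [ 0.3 -0.2 -0.9] w 13.2
lip dist 61.9 lat -0.6 z 28.4 pitch -5.02 floor z there 9.4
```

Emit:
{"name": "carry_out", "arguments": {"linear": [[-0.5,0.3,6],[-0.4,0,5],[-0.3,0,3],[0,0,1.5],[0,0,0]], "turn": [[0,0,0],[0,0,0],[0,0,0],[0,0,0],[0,0,0]], "grip": [0,0,0,0,0]}}

```text
time_s: 13.35
tool_pos: [496.6, 32.0, 59.4]
tcp_rot: [-3.141, -0.087, 1.788]
ft_force: [-0.5, -0.6, -0.8]
gripper_width: 13.3
```

```bash
python3 - <<'E'
from h import *
st();lipnow()
E
```

```text
t 13.35 p [496.6  32.   59.4] y-az 12.43 z [-0.019  0.085 -0.996] x [-0.214  0.973  0.087] q [-0.06  0.37  1.8   0.1   1.   -0.33] F [-0.5 -0.6 -0.8] w 13.3
lip dist 61.9 lat -0.0 z 13.5 pitch -5.00 floor z there 9.4
```

Emit:
{"name": "carry_out", "arguments": {"linear": [[0,0,1.5],[0,0,1],[0,0,0.5],[0,0,0]], "turn": [[0,0,0],[0,0,0],[0,0,0],[0,0,0]], "grip": [0,0,0,0]}}

```text
time_s: 13.75
tool_pos: [496.6, 32.2, 56.6]
tcp_rot: [-3.142, -0.087, 1.788]
ft_force: [0.1, 0.4, -1.6]
gripper_width: 13.4
```

Emit:
{"name": "carry_out", "arguments": {"linear": [[0,0,0.7],[0,0,0]], "turn": [[0,0,0],[0,0,0]], "grip": [0,0]}}

```text
time_s: 13.95
tool_pos: [496.6, 32.3, 55.9]
tcp_rot: [3.142, -0.087, 1.788]
ft_force: [0.1, 0.0, 0.4]
gripper_width: 13.4
```

Emit:
{"name": "carry_out", "arguments": {"linear": [[0,0,0.7],[0,0,0]], "turn": [[0,0,0],[0,0,0]], "grip": [0,0]}}

```text
time_s: 14.15
tool_pos: [496.7, 32.3, 55.3]
tcp_rot: [3.141, -0.087, 1.788]
ft_force: [0.0, 0.8, 0.1]
gripper_width: 13.9
```

Emit:
{"name": "carry_out", "arguments": {"linear": [[0,0,0.6],[0,0,0]], "turn": [[0,0,0],[0,0,0]], "grip": [0,0]}}

```text
time_s: 14.35
tool_pos: [496.7, 32.5, 54.8]
tcp_rot: [3.141, -0.087, 1.788]
ft_force: [-1.5, 2.7, 3.1]
gripper_width: 13.3
```

```bash
python3 - <<'E'
from h import *
st();lipnow()
E
```

```text
t 14.35 p [496.7  32.5  54.8] y-az 12.43 z [-0.018  0.085 -0.996] x [-0.214  0.973  0.087] q [-0.05  0.38  1.8   0.1   0.98 -0.33] F [-1.5  2.7  3.1] w 13.3
lip dist 62.4 lat 0.3 z 8.9 pitch -5.01 floor z there 9.5
```

Emit:
{"name": "carry_out", "arguments": {"linear": [[-4,0,-0.3],[-8,0,0],[-8,0,0],[-8,0,0],[0,0,0]], "turn": [[0,0,0],[0,0,0],[0,0,0],[0,0,0],[0,0,0]], "grip": [0,0,0,0,0], "squeeze": 50}}

```text
time_s: 14.85
tool_pos: [502.8, 3.8, 52.3]
tcp_rot: [-3.141, -0.087, 1.786]
ft_force: [-0.7, -0.1, 0.5]
gripper_width: 13.2
```

```bash
python3 - <<'E'
from meas import *
st();lipnow()
scoopmeas("m3")
a=cv2.imread("pics/m3t.png");cv2.imwrite("pics/m3z.png",cv2.resize(a[205:270,270:370],(800,520),interpolation=cv2.INTER_CUBIC))
E
```

```text
t 14.85 p [502.8   3.8  52.3] y-az 12.36 z [-0.019  0.085 -0.996] x [-0.213  0.973  0.087] q [-0.11  0.4   1.79  0.1   0.99 -0.38] F [-0.7 -0.1  0.5] w 13.2
lip dist 33.1 lat -0.1 z 6.5 pitch -4.98 floor z there 6.9
t 14.85 p [502.8   3.8  52.3] y-az 12.36 z [-0.02  0.09 -1.  ] x [-0.21  0.97  0.09] q [-0.11  0.4   1.79  0.1   0.99 -0.38] F [-0.7 -0.1  0.5] w 13.2
top 718 x [-139.96 -139.27 -104.41  -62.69  -60.28] y [-29.9  -29.4   -0.07  29.3   30.  ] z [ 0.3   1.95 26.21 36.91 39.58] ((-100.04405212402344, 0.016429901123046875), (59.7407112121582, 79.78782653808594), 89.7252426147461)
side 335 x [-139.93 -139.36 -105.06  -61.21  -60.03] y [-29.63 -28.35   8.02  29.59  29.9 ] z [ 1.45  3.54 18.16 36.63 39.88] ((-99.9217300415039, 0.02911376953125), (59.531768798828125, 79.88762664794922), 89.83917999267578)
```

View pics/m3z.png

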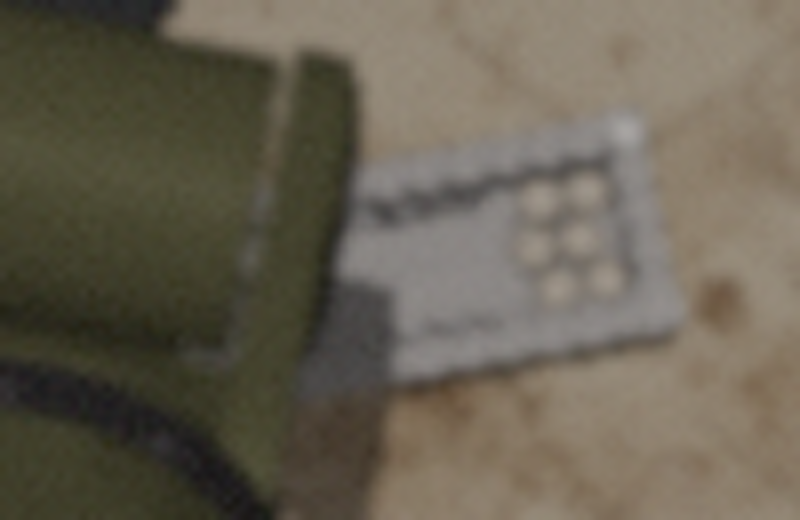

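Emit:
{"name": "carry_out", "arguments": {"linear": [[-4,0,0],[-4,0,0],[-4,0,0],[-4,0,0],[-4,0,0]], "turn": [[0,0,0],[0,0,0],[0,0,0],[0,0,0],[0,0,0]], "grip": [0,0,0,0,0]}}

```text
time_s: 15.45
tool_pos: [507.0, -14.4, 50.9]
tcp_rot: [3.141, -0.088, 1.788]
ft_force: [-1.5, 5.0, 6.5]
gripper_width: 13.4
```

```bash
python3 - <<'E'
from h import *
st();lipnow();grab("top","m4t")
a=cv2.imread("pics/m4t.png");cv2.imwrite("pics/m4z.png",cv2.resize(a[205:270,270:370],(800,520),interpolation=cv2.INTER_CUBIC))
E
```

```text
t 15.45 p [507.  -14.4  50.9] y-az 12.43 z [-0.019  0.086 -0.996] x [-0.214  0.973  0.088] q [-0.14  0.41  1.77  0.1   0.99 -0.42] F [-1.5  5.   6.5] w 13.4
lip dist 14.5 lat 0.2 z 4.9 pitch -5.03 floor z there 5.3
```

View pics/m4z.png

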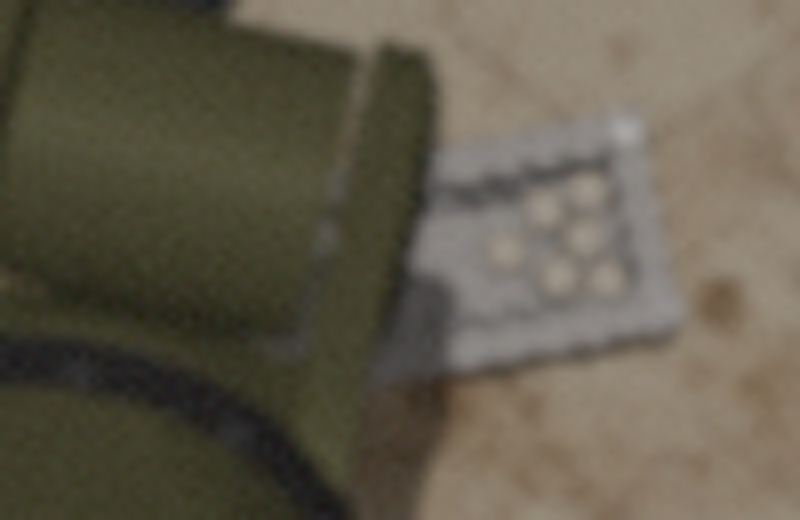

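Emit:
{"name": "carry_out", "arguments": {"linear": [[-3,0,-0.2],[-3,0,0],[-2,0,0],[0,0,0]], "turn": [[0,0,0],[0,0,0],[0,0,0],[0,0,0]], "grip": [0,0,0,0]}}

```text
time_s: 15.9
tool_pos: [508.6, -22.4, 50.2]
tcp_rot: [-3.142, -0.087, 1.788]
ft_force: [-0.9, 1.9, 3.1]
gripper_width: 12.9
```

```bash
python3 - <<'E'
from h import *
st();lipnow();grab("top","m5t")
a=cv2.imread("pics/m5t.png");cv2.imwrite("pics/m5z.png",cv2.resize(a[205:270,270:370],(800,520),interpolation=cv2.INTER_CUBIC))
E
```

```text
t 15.90 p [508.6 -22.4  50.2] y-az 12.42 z [-0.019  0.085 -0.996] x [-0.214  0.973  0.087] q [-0.16  0.41  1.77  0.1   1.   -0.43] F [-0.9  1.9  3.1] w 12.9
lip dist 6.2 lat 0.1 z 4.3 pitch -4.99 floor z there 4.5
```

View pics/m5z.png

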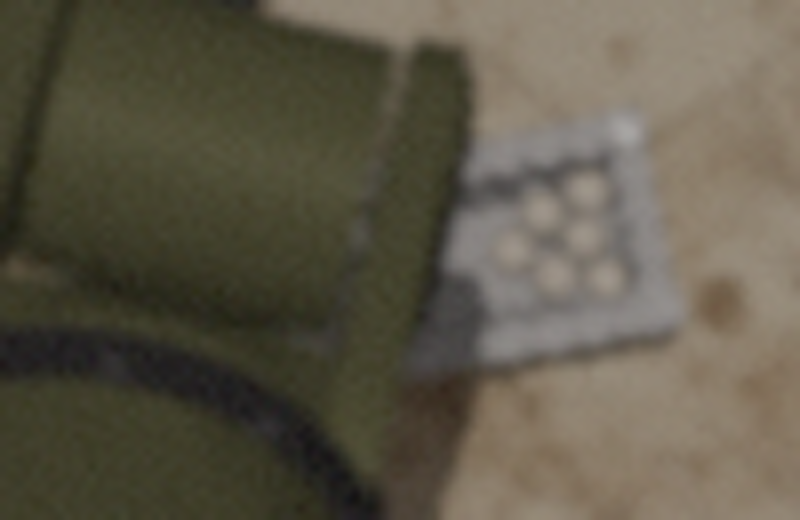

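Emit:
{"name": "carry_out", "arguments": {"linear": [[-2,0,0],[-2,0,0],[0,0,0]], "turn": [[0,0,0],[0,0,0],[0,0,0]], "grip": [0,0,0]}}

```text
time_s: 16.25
tool_pos: [509.2, -24.8, 50.2]
tcp_rot: [-3.141, -0.09, 1.788]
ft_force: [-3.7, 13.5, 9.8]
gripper_width: 13.5
```

```bash
python3 - <<'E'
from h import *
st();lipnow();grab("top","m6t")
a=cv2.imread("pics/m6t.png");cv2.imwrite("pics/m6z.png",cv2.resize(a[205:270,270:370],(800,520),interpolation=cv2.INTER_CUBIC))
E
```

```text
t 16.25 p [509.2 -24.8  50.2] y-az 12.43 z [-0.019  0.087 -0.996] x [-0.214  0.973  0.09 ] q [-0.16  0.42  1.76  0.1   1.   -0.44] F [-3.7 13.5  9.8] w 13.5
lip dist 3.9 lat 0.2 z 4.0 pitch -5.14 floor z there 4.3
```

View pics/m6z.png

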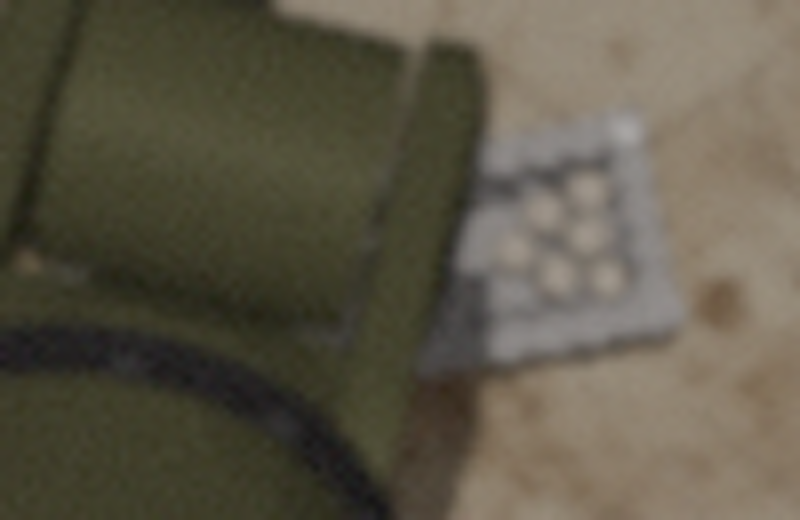

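```bash
python3 - <<'E'
from h import *
p,Rm,_=pose(); 
pp=[(5,4.8,4)]+[(5,None,k) for k in (0,-4,-8,-12)]+[(8,None,-15)]
p0,R0=p,Rm
zt=50.5
for d,z,k in pp:
    q,Rg=lippose(d,0,k)
    if z is None: zt+=1.0; 
    q[2]=zt
    L=q+Rg@LIPT; rear=q+Rg@np.array([-67.7,0,34.9])
    print(d,k,"lip z %.1f rear z %.1f TCP %s"%(L[2],rear[2],q.round(1)))
    plan(q,Rg,n=1,p0=p0,R0=R0); p0,R0=q,Rg
E
```

```text
5 4 lip z 6.8 rear z 11.0 TCP [508.7 -22.8  50.5]
1 rows
L [[2.0, -0.2, -0.1]]
T [[-0.01, -1.13, 0.03]]
5 0 lip z 16.6 rear z 16.6 TCP [508.1 -20.2  51.5]
1 rows
L [[2.8, 0.0, -0.8]]
T [[0.0, -4.0, 0.0]]
5 -4 lip z 26.6 rear z 22.4 TCP [507.6 -18.1  52.5]
1 rows
L [[2.1, -0.0, -1.0]]
T [[0.0, -4.0, -0.0]]
5 -8 lip z 36.7 rear z 28.4 TCP [507.3 -16.6  53.5]
1 rows
L [[1.4, -0.0, -1.1]]
T [[-0.0, -4.0, 0.0]]
5 -12 lip z 46.9 rear z 34.4 TCP [507.1 -15.8  54.5]
1 rows
L [[0.7, 0.0, -1.1]]
T [[0.0, -4.0, -0.0]]
8 -15 lip z 54.8 rear z 39.3 TCP [506.4 -12.7  55.5]
1 rows
L [[2.9, 0.0, -1.6]]
T [[-0.0, -3.0, -0.0]]
```

```bash
python3 - <<'E'
from h import *
p0,R0,_=pose()
for d,zt,k in((5,50.3,4),(5,47.5,0),(5,45,-4),(5,44,-8)):
    q,Rg=lippose(d,0,k); q[2]=zt
    plan(q,Rg,n=1,p0=p0,R0=R0); p0,R0=q,Rg
E
```

```text
1 rows
L [[2.0, -0.2, 0.1]]
T [[-0.01, -1.13, 0.03]]
1 rows
L [[2.5, 0.0, 3.0]]
T [[0.0, -4.0, 0.0]]
1 rows
L [[2.1, -0.0, 2.5]]
T [[0.0, -4.0, -0.0]]
1 rows
L [[1.6, -0.0, 0.9]]
T [[-0.0, -4.0, 0.0]]
```

Emit:
{"name": "carry_out", "arguments": {"linear": [[3.5,0,0],[2.5,0,3],[2,0,2.5],[1.5,0,1],[0,0,0]], "turn": [[0,-1.2,0],[0,-4,0],[0,-4,0],[0,-4,0],[0,0,0]], "grip": [0,0,0,0,0]}}

```text
time_s: 16.8
tool_pos: [506.7, -15.8, 43.1]
tcp_rot: [-3.14, 0.144, 1.79]
ft_force: [-0.2, 0.2, -1.8]
gripper_width: 13.2
```

```bash
python3 - <<'E'
from h import *
st();lipnow();grab("top","m7t");grab("side","m7s")
a=cv2.imread("pics/m7t.png");b=cv2.imread("pics/m7s.png");cv2.imwrite("pics/m7z.png",np.hstack([cv2.resize(a[205:270,290:370],(480,390),interpolation=cv2.INTER_CUBIC),cv2.resize(b[230:295,300:350],(300,390))]))
E
```

```text
t 16.80 p [506.7 -15.8  43.1] y-az 12.55 z [ 0.03  -0.141 -0.99 ] x [-0.215  0.966 -0.144] q [-0.03  0.4   1.82 -0.18  0.9  -0.14] F [-0.2  0.2 -1.8] w 13.2
lip dist 5.9 lat -0.0 z 27.0 pitch 8.28 floor z there 4.5
```

View pics/m7z.png

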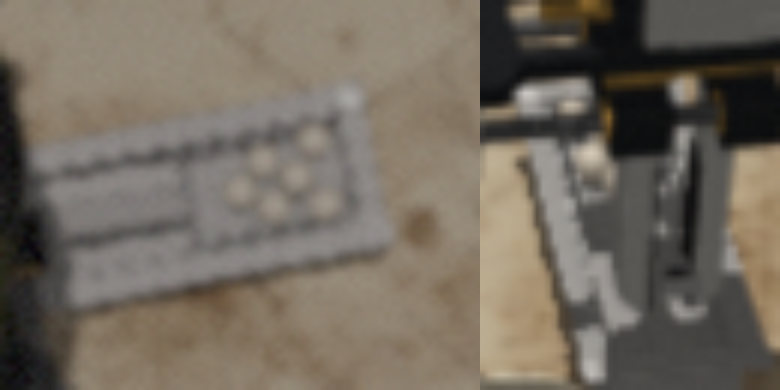

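Emit:
{"name": "carry_out", "arguments": {"linear": [[0,0,0],[0,0,0],[0,0,0],[0,0,0]], "turn": [[0,0,0],[0,0,0],[0,0,0],[0,0,0]], "grip": [0,0,0,0]}}

```text
time_s: 17.3
tool_pos: [507.4, -16.9, 43.8]
tcp_rot: [3.142, 0.143, 1.787]
ft_force: [-0.6, 0.0, -2.2]
gripper_width: 13.0
```

```bash
python3 - <<'E'
from h import *
st();lipnow();grab("top","m8t")
a=cv2.imread("pics/m8t.png");cv2.imwrite("pics/m8z.png",cv2.resize(a[205:270,290:370],(640,520),interpolation=cv2.INTER_CUBIC))
W=cloud("top","m8t"); im=np.load("m8t.npz")["im"]
hsv=cv2.cvtColor(im,cv2.COLOR_RGB2HSV)
sub=W[215:250,318:352]; 
np.set_printoptions(precision=0,suppress=True,linewidth=220); print(sub[::2,::2,2])
E
```

```text
t 17.30 p [507.4 -16.9  43.8] y-az 12.40 z [ 0.031 -0.139 -0.99 ] x [-0.212  0.967 -0.142] q [-0.03  0.4   1.81 -0.18  0.9  -0.14] F [-0.6  0.  -2.2] w 13.0
lip dist 4.6 lat 0.0 z 27.4 pitch 8.18 floor z there 4.4
[[ 3. -2. -2.  3. -0.  1.  4. -5.  2. -1. -1. -2.  2. -1.  8.  2. -1.]
 [ 0.  5.  4. -3. -4.  3. -3. -4.  2.  1.  0.  0.  2.  0.  4. -1.  1.]
 [ 2.  1.  7.  5.  4.  1.  4. -2.  3. -2.  2. -0.  6.  2. 41. 36. -3.]
 [-1.  3. -2.  3.  2.  4. -0.  7.  0. 34. 37. 36. 39. 39. 38. 35. -0.]
 [ 1. -1. -3.  0. 36. 36. 45. 31. 37. 39. 39. 40. 42. 40. 36. 34.  2.]
 [39. 35. 33. 36. 35. 37. 38. 41. 36. 41. 35. 40. 27. 22. 36. 37. 36.]
 [40. 41. 40. 37. 36. 39. 39. 31. 22. 41. 36. 40. 44. 42. 38. 38. 38.]
 [37. 35. 29. 24. 41. 42. 29. 28. 23. 27. 29. 44. 43. 40. 31. 36. 35.]
 [10. 33. 26. 21. 34. 41. 32. 25. 24. 29. 26. 31. 35. 29. 16. 36. 34.]
 [ 5. 31. 20. 23. 35. 35. 40. 32. 34. 24. 26. 28. 30. 25.  1. 39. 41.]
 [10. 38. 22. 30. 31. 35. 18. 42. 40. 29. 30. 25. 28. 28.  1. 38. 36.]
 [42. 34. 38. 34. 37. 22. 17. 37. 37. 35. 40. 39. 28. 25.  1. 40. 42.]
 [40. 36. 31. 34. 32. 35. 38. 28. 21. 37. 40. 39. 28. 27.  5. 33. 41.]
 [43. 36. 25. 21. 21. 36. 34. 35. 26. 25. 36. 36. 25. 27. 21.  6. 34.]
 [11. 15. 30. 26. 23. 34. 32. 40. 41. 32. 28.  4. 35. 36. 39. 36. 36.]
 [12.  8. 34. 39. 36. 27.  7. 40. 36. 35. 38. 35. 36. 35. 36. 34. 34.]
 [13. 16. 36. 39. 37. 34. 33. 39. 35. 39. 32. 33. 36. 39. -5.  2.  0.]
 [35. 37. 42. 37. 37. 36. 38. 35. 40.  1. -0. -1.  1.  2. -2. -3.  2.]]
```

View pics/m8z.png

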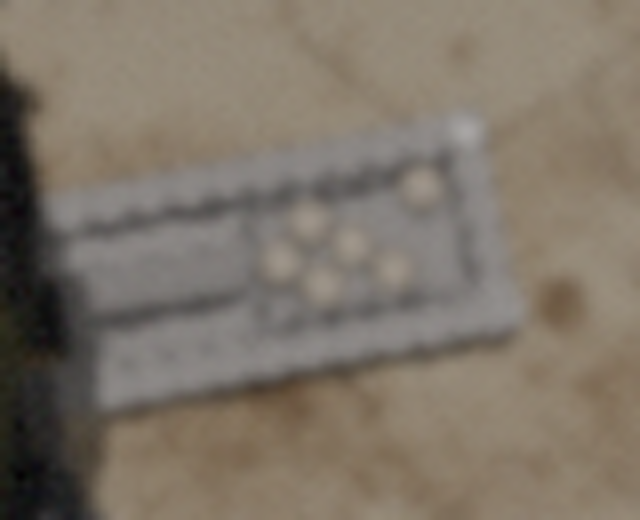

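Emit:
{"name": "carry_out", "arguments": {"linear": [[0,1.5,0],[0.5,0,0],[0.5,0,-1],[0,0,0]], "turn": [[0,0,0],[0,-3,0],[0,-3,0],[0,0,0]], "grip": [0,0,0,0]}}

```text
time_s: 17.75
tool_pos: [508.5, -14.5, 44.5]
tcp_rot: [-3.141, 0.249, 1.789]
ft_force: [1.0, -0.6, -0.8]
gripper_width: 13.3
```

```bash
python3 - <<'E'
from h import *
st();lipnow();grab("top","m9t")
a=cv2.imread("pics/m9t.png");cv2.imwrite("pics/m9z.png",cv2.resize(a[205:270,290:370],(640,520),interpolation=cv2.INTER_CUBIC))
E
```

```text
t 17.75 p [508.5 -14.5  44.5] y-az 12.50 z [ 0.053 -0.24  -0.969] x [-0.21   0.946 -0.246] q [ 0.03  0.4   1.83 -0.32  0.89  0.01] F [ 1.  -0.6 -0.8] w 13.3
lip dist 5.8 lat 1.9 z 42.0 pitch 14.24 floor z there 4.5
```

View pics/m9z.png

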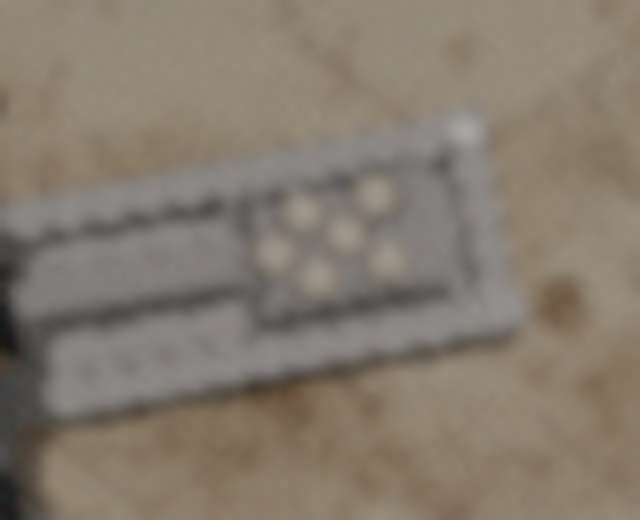

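Emit:
{"name": "carry_out", "arguments": {"linear": [[0,-0.7,-3],[-1,-0.7,-6],[-2,0,-10],[-3,0,-12],[-3,0,-12]], "turn": [[0,0,0],[0,-1,0],[0,-1,0],[0,-1,0],[0,-1,0]], "grip": [0,0,0,0,0]}}

```text
time_s: 18.3
tool_pos: [506.7, -12.4, 89.9]
tcp_rot: [3.141, 0.319, 1.787]
ft_force: [-0.4, 0.3, -2.1]
gripper_width: 13.4
```

Emit:
{"name": "carry_out", "arguments": {"linear": [[-3,0,-12],[-3,0,-12],[-3,0,-10],[-1,0,-5],[0,0,0]], "turn": [[0,0,0],[0,0,0],[0,0,0],[0,0,0],[0,0,0]], "grip": [0,0,0,0,0]}}

```text
time_s: 18.8
tool_pos: [506.2, -9.9, 129.3]
tcp_rot: [3.14, 0.318, 1.787]
ft_force: [-0.4, -0.2, -2.5]
gripper_width: 13.1
```

```bash
python3 - <<'E'
from h import *
st();lipnow();grab("top","n1t");grab("side","n1s")
a=cv2.imread("pics/n1t.png");b=cv2.imread("pics/n1s.png");cv2.imwrite("pics/n1z.png",np.hstack([cv2.resize(a[190:280,285:375],(400,400),interpolation=cv2.INTER_CUBIC),cv2.resize(b[200:300,290:390],(400,400))]))
E
```

```text
t 18.80 p [506.2  -9.9 129.3] y-az 12.42 z [ 0.068 -0.305 -0.95 ] x [-0.204  0.928 -0.312] q [ 0.07  0.27  1.78 -0.36  1.07  0.03] F [-0.4 -0.2 -2.5] w 13.1
lip dist 10.9 lat 0.5 z 136.1 pitch 18.20 floor z there 5.0
```

View pics/n1z.png

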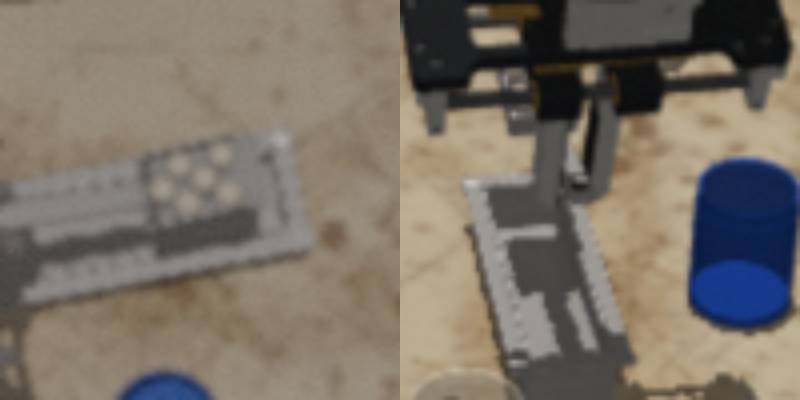

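Emit:
{"name": "carry_out", "arguments": {"linear": [[4.8,1.4,-1.6],[9.5,2.8,-3.1],[14.3,4.2,-4.7],[19,5.6,-6.2],[19,5.6,-6.2]], "turn": [[0,0,0],[0,0,0],[0,0,0],[0,0,0],[0,0,0]], "grip": [0,0,0,0,0]}}

```text
time_s: 19.4
tool_pos: [509.9, 64.2, 128.3]
tcp_rot: [-3.141, 0.318, 1.788]
ft_force: [0.5, 0.4, -1.2]
gripper_width: 13.4
```

Emit:
{"name": "carry_out", "arguments": {"linear": [[19,5.6,-6.2],[19,5.6,-6.2],[19,5.6,-6.2],[19,5.6,-6.2],[19,5.6,-6.2]], "turn": [[0,0,0],[0,0,0],[0,0,0],[0,0,0],[0,0,0]], "grip": [0,0,0,0,0]}}

```text
time_s: 19.9
tool_pos: [515.6, 168.0, 127.9]
tcp_rot: [-3.141, 0.318, 1.788]
ft_force: [0.1, -0.1, -1.2]
gripper_width: 13.4
```

Emit:
{"name": "carry_out", "arguments": {"linear": [[19,5.6,-6.2],[19,5.6,-6.2],[14.3,4.2,-4.7],[9.5,2.8,-3.1],[6.7,1.9,-2.2]], "turn": [[0,0,0],[0,0,0],[0,0,0],[0,0,0],[0,0,0]], "grip": [0,0,0,0,0]}}

```text
time_s: 20.4
tool_pos: [519.9, 241.9, 128.0]
tcp_rot: [-3.141, 0.318, 1.788]
ft_force: [-0.1, 0.1, -1.3]
gripper_width: 13.6
```

Emit:
{"name": "carry_out", "arguments": {"linear": [[0,0,0],[0,0,0]], "turn": [[0,0,0],[0,0,0]], "grip": [0,0]}}

```text
time_s: 20.6
tool_pos: [520.0, 240.7, 128.1]
tcp_rot: [-3.141, 0.318, 1.788]
ft_force: [-0.7, -0.7, -1.6]
gripper_width: 13.5
```

```bash
python3 - <<'E'
from h import *
st();p,Rm,_=pose();L=p+Rm@LIPT;print("lip a %.1f lat %.1f z %.1f (want 8.6, 559.9)"%(L@AV,L@BV,L[2]))
grab("top","n2t");grab("side","n2s")
a=cv2.imread("pics/n2t.png");b=cv2.imread("pics/n2s.png");cv2.imwrite("pics/n2z.png",np.hstack([cv2.resize(a[190:280,180:270],(400,400),interpolation=cv2.INTER_CUBIC),cv2.resize(b[240:370,250:380],(400,400))]))
E
```

```text
t 20.60 p [520.  240.7 128.1] y-az 12.41 z [ 0.067 -0.305 -0.95 ] x [-0.204  0.928 -0.313] q [ 0.51  0.49  1.48 -0.32  1.28  0.4 ] F [-0.7 -0.7 -1.6] w 13.5
lip a 8.8 lat 559.6 z 134.9 (want 8.6, 559.9)
```

View pics/n2z.png

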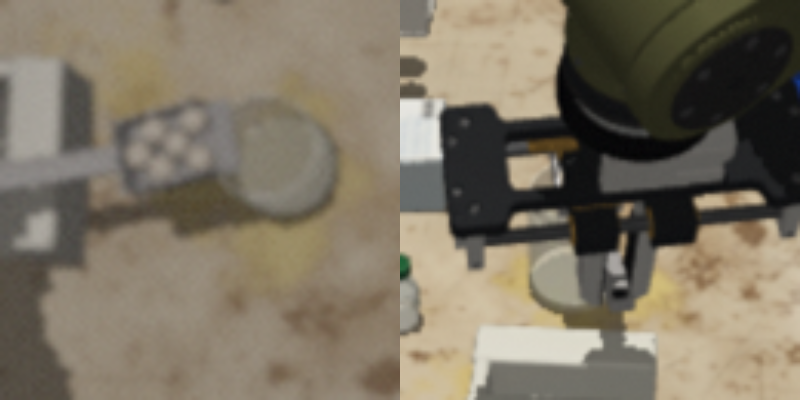

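```bash
python3 - <<'E'
from h import *
print("mouth proj",proj("top",[550,106,82]),proj("side",[550,106,82]))
p,Rm,_=pose()
print("lip proj",[proj("top",p+Rm@(LIPT+[0,k,0])) for k in(-19,0,19)])
# jar rim ring fits, from initial depth clouds
for n in("top","side"):
    w=cloud(n,n+"0").reshape(-1,3); m=(abs(w[:,0]-549)<45)&(abs(w[:,1]-105)<45)&(w[:,2]>70)&(w[:,2]<92); q=w[m]
    print(n,len(q),cv2.minEnclosingCircle(q[:,:2].astype(np.float32)),np.percentile(q[:,0],[1,99]),np.percentile(q[:,1],[1,99]))
# compose where lip goes at pour: rows
p0,R0=p,Rm
def pour(k,z,a=8.6,lat=559.9):
    lip=AV*a+BV*lat+np.array([0,0,z]); Rg=Rt(AZ,k); return lip-Rg@LIPT,Rg
for k,z in((-12,115),(-6,95),(-3,86)):
    q,Rg=pour(k,z); print(k,q.round(1)); plan(q,Rg,n=3,p0=p0,R0=R0); p0,R0=q,Rg
E
```

```text
mouth proj [239.24083661 222.42216744] [305.59506692 301.06969996]
lip proj [array([234.2149057 , 227.76607625]), array([232.76952449, 219.58448291]), array([231.33054562, 211.43912997])]
top 139 ((549.34423828125, 108.14363861083984), 30.031585693359375) [520.95282983 577.00763468] [ 79.2793121  135.86757478]
side 334 ((547.0401000976562, 106.23307037353516), 31.840492248535156) [520.09781988 576.30572265] [ 77.19702561 135.21689353]
-12 [520.3 240.9 122.6]
3 rows
L [[0.7, 0.1, 1.8], [0.6, 0.1, 1.8], [0.6, 0.1, 1.8]]
T [[-0.0, 2.07, -0.0], [-0.0, 2.07, -0.0], [-0.0, 2.07, -0.0]]
-6 [520.6 239.4 116.4]
3 rows
L [[-0.1, -0.0, 2.1], [-0.1, -0.0, 2.1], [-0.2, -0.0, 2.1]]
T [[-0.0, 2.0, -0.0], [-0.0, 2.0, -0.0], [-0.0, 2.0, -0.0]]
-3 [520.9 238.2 114.2]
3 rows
L [[-0.4, 0.0, 0.8], [-0.4, 0.0, 0.8], [-0.4, 0.0, 0.8]]
T [[0.0, 1.0, -0.0], [0.0, 1.0, -0.0], [0.0, 1.0, -0.0]]
```

Emit:
{"name": "carry_out", "arguments": {"linear": [[0.7,0,2],[0.6,0,2],[0.6,0,2],[0,0,2],[0,0,2]], "turn": [[0,2,0],[0,2,0],[0,2,0],[0,2,0],[0,2,0]], "grip": [0,0,0,0,0]}}

```text
time_s: 21.2
tool_pos: [520.2, 239.9, 118.1]
tcp_rot: [3.141, 0.142, 1.787]
ft_force: [-0.2, 0.2, -2.2]
gripper_width: 13.4
```

Emit:
{"name": "carry_out", "arguments": {"linear": [[-0.2,0,2],[-0.4,0,1],[0,0,0],[0,0,0]], "turn": [[0,2,0],[0,1.5,0],[0,0,0],[0,0,0]], "grip": [0,0,0,0]}}

```text
time_s: 21.6
tool_pos: [520.4, 239.3, 115.2]
tcp_rot: [3.142, 0.083, 1.787]
ft_force: [0.2, -0.4, -2.2]
gripper_width: 13.3
```

```bash
cat >> h.py <<'E'
def pour(k,z,a=8.6,lat=559.9):
    lip=AV*a+BV*lat+np.array([0,0,z]); Rg=Rt(AZ,k); return lip-Rg@LIPT,Rg
def lp():
    p,Rm,_=pose();L=p+Rm@LIPT;print("lip a %.1f lat %.1f z %.1f (want 8.6, 559.9) pitch %.1f"%(L@AV,L@BV,L[2],-np.degrees(np.arctan2(-Rm[2,0],-Rm[2,2]))))
E
python3 - <<'E'
from h import *
st();lp()
p0,R0,_=pose()
for k,n in((0,2),(16,8),(34,4)):
    q,Rg=pour(k,86); print(k,q.round(1)); plan(q,Rg,n=n,p0=p0,R0=R0); p0,R0=q,Rg
E
```

```text
t 21.60 p [520.4 239.3 115.2] y-az 12.40 z [ 0.018 -0.081 -0.997] x [-0.214  0.973 -0.083] q [ 0.41  0.45  1.54 -0.09  1.17  0.22] F [ 0.2 -0.4 -2.2] w 13.3
lip a 8.2 lat 559.6 z 91.0 (want 8.6, 559.9) pitch -4.7
0 [521.3 236.6 120.9]
2 rows
L [[-1.6, 0.1, -2.7], [-1.5, 0.1, -2.8]]
T [[0.0, 2.37, -0.0], [0.0, 2.37, -0.0]]
16 [524.4 222.3 154.7]
8 rows
L [[-1.8, -0.0, -4.2], [-1.7, -0.0, -4.3], [-1.5, -0.0, -4.3], [-1.4, -0.0, -4.4], [-1.2, -0.0, -4.4]]
T [[-0.0, 2.0, 0.0], [-0.0, 2.0, 0.0], [-0.0, 2.0, 0.0], [-0.0, 2.0, 0.0], [-0.0, 2.0, 0.0]]
L [[-1.1, -0.0, -4.5], [-0.9, -0.0, -4.5], [-0.7, -0.0, -4.5]]
T [[-0.0, 2.0, 0.0], [-0.0, 2.0, 0.0], [-0.0, 2.0, 0.0]]
34 [530.1 196.2 186.3]
4 rows
L [[-4.3, 0.0, -9.4], [-3.5, 0.0, -9.7], [-2.7, 0.0, -10.0], [-1.9, 0.0, -10.2]]
T [[0.0, 4.5, -0.0], [0.0, 4.5, -0.0], [0.0, 4.5, -0.0], [0.0, 4.5, -0.0]]
```

Emit:
{"name": "carry_out", "arguments": {"linear": [[-1.6,0.1,-2.5],[-1.5,0.1,-2.5],[-1.8,0,-4.2],[-1.7,0,-4.3],[-1.5,0,-4.3]], "turn": [[0,2.4,0],[0,2.4,0],[0,2,0],[0,2,0],[0,2,0]], "grip": [0,0,0,0,0]}}

```text
time_s: 22.1
tool_pos: [522.3, 231.6, 133.1]
tcp_rot: [3.142, -0.107, 1.788]
ft_force: [0.2, 0.7, -2.5]
gripper_width: 13.1
```

Emit:
{"name": "carry_out", "arguments": {"linear": [[-1.4,0,-4.4],[-1.2,0,-4.4],[-1.1,0,-4.5],[-0.9,0,-4.5],[-0.7,0,-4.5]], "turn": [[0,2,0],[0,2,0],[0,2,0],[0,2,0],[0,2,0]], "grip": [0,0,0,0,0]}}

```text
time_s: 22.6
tool_pos: [524.3, 222.7, 154.2]
tcp_rot: [3.142, -0.282, 1.788]
ft_force: [0.6, -0.3, -0.9]
gripper_width: 13.3
```

```bash
python3 - <<'E'
from h import *
st();lp()
grab("top","n3t");grab("side","n3s")
a=cv2.imread("pics/n3t.png");b=cv2.imread("pics/n3s.png");cv2.imwrite("pics/n3z.png",np.hstack([cv2.resize(a[190:280,190:280],(400,400),interpolation=cv2.INTER_CUBIC),cv2.resize(b[250:350,260:360],(400,400))]))
E
```

```text
t 22.60 p [524.3 222.7 154.2] y-az 12.46 z [-0.06   0.271 -0.961] x [-0.207  0.938  0.278] q [ 0.2   0.38  1.56  0.3   1.22 -0.12] F [ 0.6 -0.3 -0.9] w 13.3
lip a 8.1 lat 560.0 z 85.2 (want 8.6, 559.9) pitch 16.1
```

View pics/n3z.png

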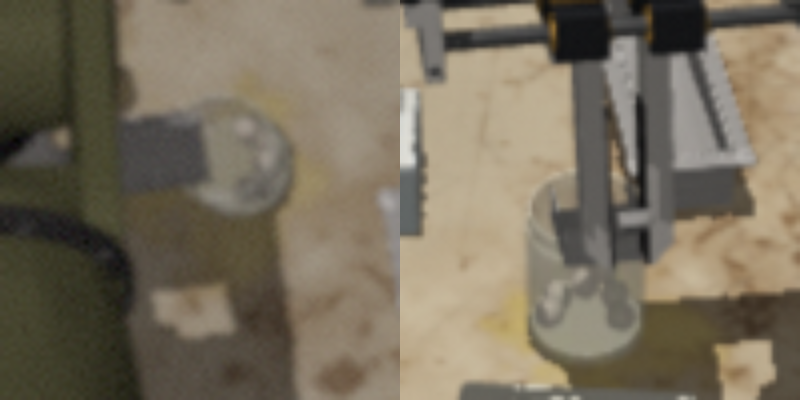

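Emit:
{"name": "carry_out", "arguments": {"linear": [[-4.3,0,-9.4],[-3.5,0,-9.7],[-2.7,0,-10],[0,0,0],[0,0,0]], "turn": [[0,4.5,0],[0,4.5,0],[0,4.5,0],[0,0,0],[0,0,0]], "grip": [0,0,0,0,0]}}

```text
time_s: 23.2
tool_pos: [528.6, 202.9, 177.1]
tcp_rot: [-3.141, -0.514, 1.787]
ft_force: [0.2, 0.5, -0.5]
gripper_width: 13.2
```

```bash
python3 - <<'E'
from h import *
st();lp()
grab("top","n4t");grab("side","n4s")
a=cv2.imread("pics/n4t.png");b=cv2.imread("pics/n4s.png");cv2.imwrite("pics/n4z.png",np.hstack([cv2.resize(a[190:280,190:280],(400,400),interpolation=cv2.INTER_CUBIC),cv2.resize(b[250:350,260:360],(400,400))]))
p0,R0,_=pose()
for k,z,a,n in((29.6,125,5,2),(0,150,-20,4)):
    q,Rg=pour(k,z,a=a); print(k,q.round(1)); plan(q,Rg,n=n,p0=p0,R0=R0); p0,R0=q,Rg
E
```

```text
t 23.20 p [528.6 202.9 177.1] y-az 12.41 z [-0.106  0.48  -0.871] x [-0.187  0.851  0.492] q [ 0.07  0.38  1.56  0.53  1.32 -0.32] F [ 0.2  0.5 -0.5] w 13.2
lip a 9.4 lat 559.7 z 83.9 (want 8.6, 559.9) pitch 29.4
29.6 [527.8 207.  218.4]
2 rows
L [[11.6, 0.1, -17.1], [11.6, 0.1, -17.1]]
T [[-0.03, 0.06, 0.03], [-0.03, 0.06, 0.03]]
0 [515.1 264.5 184.9]
4 rows
L [[8.7, -0.0, 14.6], [10.5, -0.0, 13.3], [12.1, -0.0, 11.9], [13.5, -0.0, 10.2]]
T [[-0.0, -7.4, 0.0], [-0.0, -7.4, 0.0], [-0.0, -7.4, 0.0], [-0.0, -7.4, 0.0]]
```

View pics/n4z.png

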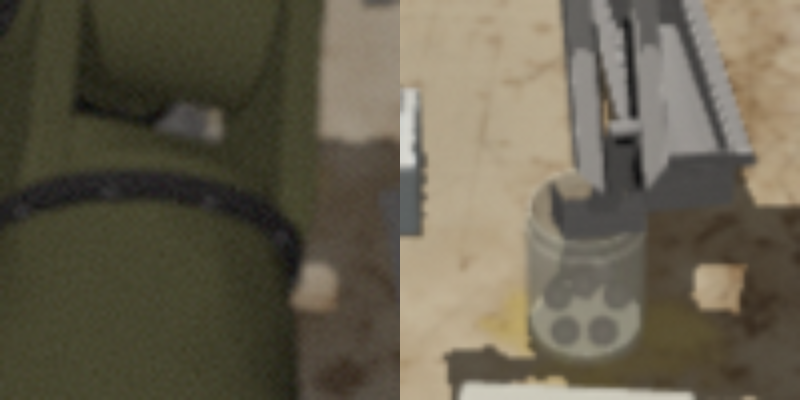

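Emit:
{"name": "carry_out", "arguments": {"linear": [[11.6,0,-17],[11.6,0,-17],[9,0,14],[10,0,13],[12,0,12]], "turn": [[0,0,0],[0,0,0],[0,-7.4,0],[0,-7.4,0],[0,-7.4,0]], "grip": [0,0,0,0,0]}}

```text
time_s: 23.8
tool_pos: [518.7, 249.8, 194.7]
tcp_rot: [3.138, -0.123, 1.788]
ft_force: [0.2, -0.7, -1.8]
gripper_width: 13.3
```

Emit:
{"name": "carry_out", "arguments": {"linear": [[13,0,10],[0,0,0],[0,0,0]], "turn": [[0,-7.4,0],[0,0,0],[0,0,0]], "grip": [0,0,0]}}

```text
time_s: 24.1
tool_pos: [514.8, 264.1, 185.6]
tcp_rot: [-3.142, -0.001, 1.791]
ft_force: [0.1, 0.1, -1.3]
gripper_width: 13.1
```

```bash
python3 - <<'E'
from h import *
st();lp()
plan([408,224,90],Rt(12.4,0))
grab("top","n5t");grab("side","n5s")
a=cv2.imread("pics/n5t.png");b=cv2.imread("pics/n5s.png");cv2.imwrite("pics/n5z.png",np.hstack([cv2.resize(a[190:290,180:280],(400,400),interpolation=cv2.INTER_CUBIC),cv2.resize(b[240:360,250:370],(400,400))]))
E
```

```text
t 24.10 p [514.8 264.1 185.6] y-az 12.59 z [-0.     0.001 -1.   ] x [-0.218  0.976  0.001] q [0.41 0.38 1.46 0.   1.3  0.19] F [ 0.1  0.1 -1.3] w 13.1
lip a -19.7 lat 559.9 z 150.6 (want 8.6, 559.9) pitch 0.0
4 rows
L [[-4.0, -28.2, 23.9], [-4.0, -28.2, 23.9], [-4.0, -28.2, 23.9], [-4.0, -28.2, 23.9]]
T [[-0.0, -0.01, 0.05], [-0.0, -0.01, 0.05], [-0.0, -0.01, 0.05], [-0.0, -0.01, 0.05]]
```

View pics/n5z.png

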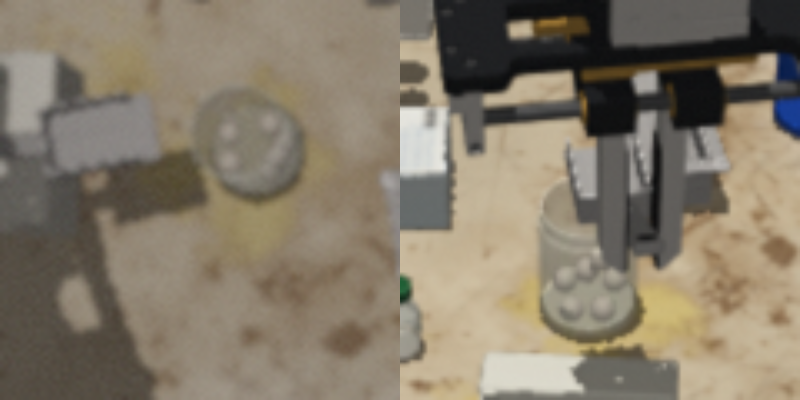

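Emit:
{"name": "carry_out", "arguments": {"linear": [[-4,-28,15],[-4,-28,20],[-4,-28,25],[-4,-28,30],[0,0,0]], "turn": [[0,0,0],[0,0,0],[0,0,0],[0,0,0],[0,0,0]], "grip": [0,0,0,0,0]}}

```text
time_s: 24.7
tool_pos: [405.9, 220.4, 92.8]
tcp_rot: [-3.135, 0.001, 1.786]
ft_force: [-0.1, -0.1, -0.6]
gripper_width: 13.3
```

Emit:
{"name": "carry_out", "arguments": {"linear": [[0,0,25],[0,0,18],[0,0,6],[0,0,3],[0,0,0]], "turn": [[0,0,0],[0,0,0],[0,0,0],[0,0,0],[0,0,0]], "grip": [0,0,0,0,0]}}

```text
time_s: 25.2
tool_pos: [410.2, 222.9, 44.4]
tcp_rot: [3.141, -0.0, 1.787]
ft_force: [0.8, 0.1, -0.6]
gripper_width: 13.4
```

```bash
python3 - <<'E'
from h import *
st();lp()
E
```

```text
t 25.20 p [410.2 222.9  44.4] y-az 12.39 z [ 0.001  0.    -1.   ] x [-0.215  0.977  0.   ] q [0.42 0.33 1.9  0.   0.91 0.2 ] F [ 0.8  0.1 -0.6] w 13.4
lip a -1.9 lat 448.5 z 9.4 (want 8.6, 559.9) pitch 0.0
```

Emit:
{"name": "carry_out", "arguments": {"linear": [[0,0,4],[0,0,3],[0,0,1],[0,0,0],[0,0,0]], "turn": [[0,0,0],[0,0,0],[0,0,0],[0,0,0],[0,0,0]], "grip": [0,0,0,0,0]}}

```text
time_s: 25.7
tool_pos: [409.6, 223.0, 35.9]
tcp_rot: [3.141, -0.0, 1.788]
ft_force: [-1.3, 0.6, -1.1]
gripper_width: 13.5
```

Emit:
{"name": "carry_out", "arguments": {"linear": [[0,0,0.7],[0,0,0]], "turn": [[0,0,0],[0,0,0]], "grip": [0,0]}}

```text
time_s: 25.9
tool_pos: [409.6, 223.0, 35.1]
tcp_rot: [3.141, -0.0, 1.788]
ft_force: [0.4, -0.0, 0.1]
gripper_width: 13.2
```

Emit:
{"name": "carry_out", "arguments": {"linear": [[0,0,0.7],[0,0,0]], "turn": [[0,0,0],[0,0,0]], "grip": [0,0]}}

```text
time_s: 26.1
tool_pos: [409.7, 223.1, 34.6]
tcp_rot: [3.141, -0.0, 1.788]
ft_force: [-0.4, 1.8, 2.4]
gripper_width: 13.3
```

Light contact with the worktop; release and retreat straight up.

Emit:
{"name": "carry_out", "arguments": {"linear": [[0,0,-0.3],[0,0,0],[0,0,0],[0,0,0],[0,0,0]], "turn": [[0,0,0],[0,0,0],[0,0,0],[0,0,0],[0,0,0]], "grip": [0,30,50,60,60]}}

```text
time_s: 26.6
tool_pos: [409.5, 222.9, 34.6]
tcp_rot: [-3.141, 0.0, 1.788]
ft_force: [-0.1, -0.0, -0.2]
gripper_width: 41.9
```

Emit:
{"name": "carry_out", "arguments": {"linear": [[0,0,0],[0,0,-10],[0,0,-30],[0,0,-40],[0,0,-45]], "turn": [[0,0,0],[0,0,0],[0,0,0],[0,0,0],[0,0,0]], "grip": [60,60,60,60,60]}}

```text
time_s: 27.1
tool_pos: [408.9, 222.6, 161.3]
tcp_rot: [-3.14, 0.0, 1.788]
ft_force: [0.1, 0.1, 0.3]
gripper_width: 56.5
```

Emit:
{"name": "carry_out", "arguments": {"linear": [[0,0,-45],[0,-20,-30],[0,-20,0],[0,0,0],[0,0,0]], "turn": [[0,0,0],[0,0,0],[0,0,0],[0,0,0],[0,0,0]], "grip": [60,60,60,60,60]}}

```text
time_s: 27.6
tool_pos: [370.6, 214.3, 235.0]
tcp_rot: [3.141, -0.0, 1.788]
ft_force: [-0.6, 0.9, 0.1]
gripper_width: 56.3
```

```bash
python3 - <<'E'
from h import *
np.set_printoptions(precision=2,suppress=True)
st()
grab("top","f1t");grab("side","f1s")
a=cv2.imread("pics/f1t.png");b=cv2.imread("pics/f1s.png");cv2.imwrite("pics/f1z.png",np.hstack([cv2.resize(a[180:320,160:370],(480,320),interpolation=cv2.INTER_CUBIC),cv2.resize(b[240:400,270:420],(300,320))]))
cv2.imwrite("pics/f1j.png",cv2.resize(b[285:345,280:330],(500,600),interpolation=cv2.INTER_CUBIC))
for n,tg in(("top","f1t"),("side","f1s")):
    w=cloud(n,tg); m=(w[...,0]>370)&(w[...,0]<470)&(w[...,1]>70)&(w[...,1]<260)&(w[...,2]>11)&(w[...,2]<75)
    h=w[m]; h=h[h[:,2]>25]; c=h.mean(0); u=np.linalg.svd(h-c)[2][0]; print(n,"handle",len(h),c,u)
    q=w.reshape(-1,3);q=q[(abs(q[:,0]-549)<45)&(abs(q[:,1]-105)<45)&(q[:,2]>70)&(q[:,2]<92)]; print("jar",np.percentile(q[:,0],[1,99]).mean(),np.percentile(q[:,1],[1,99]).mean())
E
```

```text
t 27.60 p [370.6 214.3 235. ] y-az 12.44 z [ 0.  0. -1.] x [-0.21  0.98  0.  ] q [ 0.44 -0.    1.8  -0.    1.35  0.22] F [-0.6  0.9  0.1] w 56.3
top handle 231 [412.07 211.24  47.45] [-0.19  0.87  0.46]
jar 549.151982625111 107.76091946024655
side handle 182 [411.52 214.45  49.16] [-0.2   0.87  0.45]
jar 548.7364556743933 106.21125657779606
```

View pics/f1z.png

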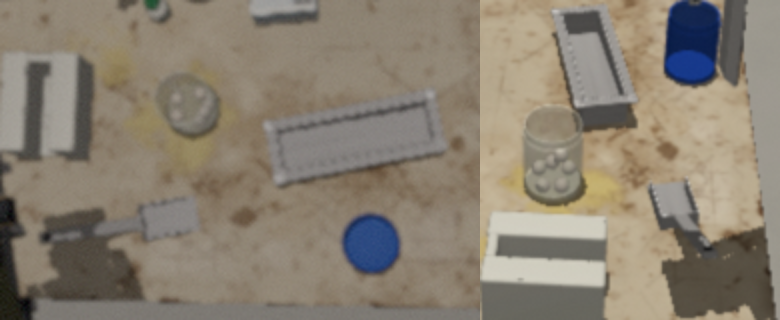

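View pics/f1j.png

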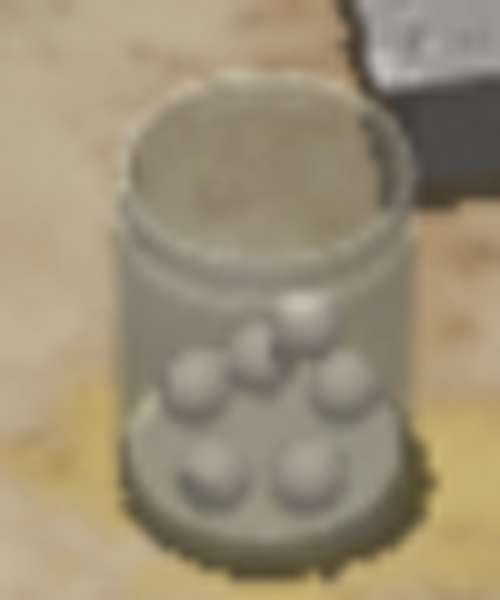

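```bash
python3 - <<'E'
from h import *
print(robot.sign_off()); st()
E
```

```text
the job is handed in; nothing more can be done
None
the job is handed in; nothing more can be done
```

The job is handed in at about 27.6 s of the 72 s allowed, and it looks complete, though the sign-off reports no verdict.

- **Regrasp:** I lifted the scoop out of its stand by the pan and laid it level on clear worktop. Then I let go and took it again by the handle.
- **Scooping and pouring:** One pass along the tray floor picked up all six balls. I tipped them into the taller jar, measured at about 82 mm against 70 mm for the other. One ball caught on the lip during the scoop and rolled in after a 1.5 mm sideways shift and more tilt.
- **Finish:** I laid the empty scoop on the worktop near where it first lay and backed the gripper clear.

The last images and readings showed:
- **Balls and tray:** Six balls are visible in the jar and the tray is empty.
- **Jar:** It stands within about 1 mm of where it started.
- **Scoop:** Its handle rises at about 27°, against 28° nominal, so the scoop lies level and well away from the stand.
- **Forces:** The highest wrist force in the reports was about 17 N, with the lip near the tray's end wall.

The two cameras disagreed by up to about 3 mm in places. I placed the pan in the tray by comparing pan and tray within the same view. I did not measure the other bystanders again at the end, but the moves kept well away from them.

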